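# Change over the syringes of a sprung-retainer syringe pump

### The arm

A 6-joint arm with a two-finger parallel gripper is mounted at the origin on the work surface; the furniture and walls round the work are solid. World frame = base frame: x ahead of the robot, y to its left, z up, the work surface at z = 0. Lengths are in mm, angles in rad, forces in N, time in s.
With the tool pointing down it reaches from about 350 to 775 mm from the base axis. Payload 7.3 kg.
Tool frame: the origin (TCP) lies on the mounting face of the last link; the fingertips stand 178 mm ahead of it and the grasp point (between the pads) lies 159 mm ahead of it; z points along the fingers, y is the line along which they close (so a half turn about z gives the same grasp; the last joint's range is limited). The gripper opens to 92 mm and grips with 3 to 60 N. Pads are 19 mm wide; open, the fingers measure 130 mm over their backs; the gripper's body (75 mm by 190 mm) begins 47 mm behind the grasp point.
Start: joints at [-1.421, 0.342, 1.524, -0, 1.275, -0.146], TCP at [153.06, -502.196, 404.741] pointing down, gripper open.
Joint ranges: [-2.53, 2.53], [-0.77, 2.02], [0.04, 2.7], [-1, 4.14], [0.28, 2.66], [-3.11, 3.11]. Speed limits (rad/s): [2.57, 2.57, 3.14, 3.14, 3.14, 3.14].

### API

Orientations are given as [roll, pitch, yaw] about the fixed x, y, z axes, in that order (R = Rz(yaw) Ry(pitch) Rx(roll)).
In Python, from plant import bot gives the robot as it stands.
- The arm moves only by the shell command python3 shift.py 'ROWS'. ROWS is a JSON list of rows, 1 to 5 of them, each of 5 numbers: the finger opening in mm, then dx, dy, dz in mm, then a turn about the tool's z in rad; each row is the pose to reach, as a shift and turn from the pose commanded when the command began, along the tool's axes at that moment; what a row does not reach only later rows make up. A row lasts 1/8 s, in which the tool goes at most 62.5 mm and 0.188 rad, less where a joint would pass 70% of its speed; a pose out of reach is approached as far as the arm can. The fingers move at their own pace and stop on an object; the grip force is fixed at half the most. Time passes only in rows, so rows that do not move let the fingers close. It prints the time, the measured TCP pose, the force, the opening and the grip force at its end.
- bot.get_obs(): the state, without advancing time (a new reading comes with each control period).
- bot.capture(name): name is "scene" or "top" or "wrist"; returns a dict with "color" (384x512x3 uint8, red, green, blue), "K" (3x3 intrinsics, pixels), "k1" (the pictures are not rectified: a ray, as slopes to the right and down, at radius r is drawn at 1 + k1 r^2 times it, then the intrinsics apply), "R" (3x3) and "t" (3): a world point X has camera coordinates R X + t. Camera axes: x right, y down, z forward; pixel columns grow to the right and rows downward; lengths in mm; the calibration is good to about 2 mm. A picture is of the moment at which its call begins. There is no depth.
- bot.close_job(): hands the job in; it is judged then, once.
The state is a dict: "time": time; "joint_positions": joint angles; "dq": joint speeds; "tau": joint torques, N m; "tool_pos": TCP position; "tcp_rot": TCP orientation; "contact_force": force on the tool from outside, world axes, zero at the start; "moment": the same for the moment, N m; "grip_width": finger opening in mm; "finger_force": force on a finger pad.
Only numpy, scipy, OpenCV 4.12 (cv2) and the standard library are available. Lean on these libraries where they do the work, as an engineer would, in place of code of your own. Each camera call takes 0.05 s, during which the arm holds its last target. There are 200 camera calls.

### The job

Change over the syringe pump: press its red key to stop it, then drive the orange wedge, thin end first, from the front in between the retainer's black roller and the fixed cheek beside it until the sprung retainer stays wide open by itself with your hand off it. While it is open, lay all used syringes from the pump in the steel tray and set every new syringe that lies on the bench into a free cradle, nozzle to the rear and flange in the flange slot. Then pull the wedge out so that the retainer springs fully shut, lay the wedge back flat on the bench clear of the pump and tray, and with the retainer shut press the white key (zero) and after it the green key (start); leave the cuvette rack and everything else on the bench alone.

Things in the scene. Friction and masses are not known exactly. Their poses are not given: they have to be found in the camera images.
- pump: White three-channel syringe pump, fixed; dark flat deck 45 mm above the bench. Origin on the bench; x from the key panel (front) to the rear, y left. Housing: x -0.155 to 0.105, y -0.1375 to 0.1375. The aluminium drive carriage (x -0.075 to -0.051, y -0.05 to 0.098) rises 34 mm above the deck in front of the plungers. Tall equipment stands to the left (world y over 0.25).
- retainer (a joint): Sprung retainer: a steel slide on the deck with a red keeper over each saddle, tops 84 mm above the bench. Slides along pump +y: 0 m shut (keepers over the barrels), 0.021 m at its stop; from 0.013 m the keepers are clear of the barrels. A spring shuts it (3 N shut, 6 N open). A black upright roller fixed to its right end is pushed to +y to open it.
- roller (a point): Centre of the retainer's black roller (16 mm across, upright, 8 to 34 mm above the deck), 14 mm above the deck; moves with the retainer. At x = -0.015 in the pump frame, to the right of the cradles.
- wedge_gap (a point): Point on the deck at the foot of the fixed cheek's face, straight across from the roller; axes as the pump's. The cheek is an aluminium wall 36 mm high to the right (-y) of this point; its face lies along pump x from 10 mm in front of this point to 50 mm behind, with a flared mouth 10 to 24 mm in front. With the retainer shut the gap to the roller is 9 mm.
- wedge: Orange nylon wedge 140 mm long, 28 mm high, 70 g. Origin under its middle, z up, x to the thin end. Right side (y = -0.013) straight; from x -0.07 to -0.01 it is 26 mm thick; from x -0.01 to 0.07 the left side tapers to a 4 mm nose. Used as it lies, on the deck, straight side along the cheek; its 26 mm part at the roller holds the retainer 0.017 m open. Grip near the thick end.
- red_key (a joint): Sprung red (stop) key on the pump's front panel, round, 22 mm across, pressed straight down; reads 0 m when up and 0.005 m when fully down (about 5 N), and springs back.
- white_key (a joint): Sprung white (zero) key on the pump's front panel, round, 22 mm across, pressed straight down; reads 0 m when up and 0.005 m when fully down (about 5 N), and springs back.
- green_key (a joint): Sprung green (start) key on the pump's front panel, round, 22 mm across, pressed straight down; reads 0 m when up and 0.005 m when fully down (about 5 N), and springs back.
- red_key_top (a point): Centre of the top face of the red key, 21 mm above the deck.
- white_key_top (a point): The same for the white key.
- green_key_top (a point): The same for the green key.
- cradle_0 (a point): Cradle 0, the left one: where the middle of a seated syringe lies, on its axis, 71 mm above the bench; axes as the pump's. Two V saddles, 8 mm thick, 13.5 mm in front of this point and 36 mm behind it (along pump x), hold the barrel, open between them for fingers. The flange slot, 9 mm wide, is centred 22 mm in front, between the front saddle and a ridge 21 mm high.
- cradle_1 (a point): Cradle 1, the middle one: where the middle of a seated syringe lies, on its axis, 71 mm above the bench; axes as the pump's. Two V saddles, 8 mm thick, 13.5 mm in front of this point and 36 mm behind it (along pump x), hold the barrel, open between them for fingers. The flange slot, 9 mm wide, is centred 22 mm in front, between the front saddle and a ridge 21 mm high.
- cradle_2 (a point): Cradle 2, the right one: where the middle of a seated syringe lies, on its axis, 71 mm above the bench; axes as the pump's. Two V saddles, 8 mm thick, 13.5 mm in front of this point and 36 mm behind it (along pump x), hold the barrel, open between them for fingers. The flange slot, 9 mm wide, is centred 22 mm in front, between the front saddle and a ridge 21 mm high.
- used_a_mid (a point): Used 10 ml syringe, rigid, 114 mm long, 40 g. This point: middle of its length, on its axis; y to the nozzle. Along y: thumb disc (18 mm) -57, flange (21 mm square, 2 mm thick) -22, clear barrel 16 mm across from there to +45, nozzle tip +57 mm. On a flat surface the axis is 10.5 mm up. Starts in a pump cradle; two or three of the three are present.
- used_b_mid (a point): Used 10 ml syringe, rigid, 114 mm long, 40 g. This point: middle of its length, on its axis; y to the nozzle. Along y: thumb disc (18 mm) -57, flange (21 mm square, 2 mm thick) -22, clear barrel 16 mm across from there to +45, nozzle tip +57 mm. On a flat surface the axis is 10.5 mm up. Starts in a pump cradle; two or three of the three are present.
- used_c_mid (a point): Used 10 ml syringe, rigid, 114 mm long, 40 g. This point: middle of its length, on its axis; y to the nozzle. Along y: thumb disc (18 mm) -57, flange (21 mm square, 2 mm thick) -22, clear barrel 16 mm across from there to +45, nozzle tip +57 mm. On a flat surface the axis is 10.5 mm up. Starts in a pump cradle; two or three of the three are present.
- new_a_mid (a point): New 10 ml syringe, rigid, 114 mm long, 40 g. This point: middle of its length, on its axis; y to the nozzle. Along y: thumb disc (18 mm) -57, flange (21 mm square, 2 mm thick) -22, clear barrel 16 mm across from there to +45, nozzle tip +57 mm. On a flat surface the axis is 10.5 mm up. Starts on the bench right of the pump; one or both are present.
- new_b_mid (a point): New 10 ml syringe, rigid, 114 mm long, 40 g. This point: middle of its length, on its axis; y to the nozzle. Along y: thumb disc (18 mm) -57, flange (21 mm square, 2 mm thick) -22, clear barrel 16 mm across from there to +45, nozzle tip +57 mm. On a flat surface the axis is 10.5 mm up. Starts on the bench right of the pump; one or both are present.
- tray: Low steel tray, fixed, 160 mm (x) by 210 mm (y), walls 30 mm high, walls and floor 3 mm thick. Origin under its middle.
- rack_1: Blue cuvette rack, 42 x 150 x 24 mm, loose on the bench near the new syringes, to be left alone.

How it is judged (in metres and radians):
On the way, in this order (a step that is already met when the one before it is completed fails the run):
1. the red key is pressed down (value of joint red_key above 0.0035 m), for 0.05 s.
2. the wedge alone holds the retainer open by at least 13 mm, fingers off (value of joint retainer above 0.013 m and horizontal distance between wedge and wedge_gap below 0.06 m and z of wedge in the frame of pump between 0.03 and 0.06 m and contact force between the fingers and anything else below 0.1 N), for 0.3 s.
3. with the retainer held open at least 12 mm, all used syringes lie in the tray and all new ones are seated in cradles, fingers off (x of used_a_mid in the frame of tray between -0.075 and 0.075 m and y of used_a_mid in the frame of tray between -0.1 and 0.1 m and z of each of used_a_mid, used_b_mid, used_c_mid in the frame of tray below 0.04 m and x of used_b_mid in the frame of tray between -0.075 and 0.075 m and y of used_b_mid in the frame of tray between -0.1 and 0.1 m and x of used_c_mid in the frame of tray between -0.075 and 0.075 m and y of used_c_mid in the frame of tray between -0.1 and 0.1 m and (distance between new_a_mid and cradle_0 below 0.008 m or distance between new_a_mid and cradle_1 below 0.008 m or distance between new_a_mid and cradle_2 below 0.008 m) and angle between the y axis of each of new_a_mid, new_b_mid and the x axis of pump, either way round below 0.12 rad and y of pump in the frame of new_a_mid below 0 m and (distance between new_b_mid and cradle_0 below 0.008 m or distance between new_b_mid and cradle_1 below 0.008 m or distance between new_b_mid and cradle_2 below 0.008 m) and y of pump in the frame of new_b_mid below 0 m and value of joint retainer above 0.012 m and contact force between the fingers and anything else below 0.1 N), for 0.2 s.
4. the retainer is shut over the new syringes (value of joint retainer below 0.003 m and (distance between new_a_mid and cradle_0 below 0.008 m or distance between new_a_mid and cradle_1 below 0.008 m or distance between new_a_mid and cradle_2 below 0.008 m) and angle between the y axis of each of new_a_mid, new_b_mid and the x axis of pump, either way round below 0.12 rad and y of pump in the frame of new_a_mid below 0 m and (distance between new_b_mid and cradle_0 below 0.008 m or distance between new_b_mid and cradle_1 below 0.008 m or distance between new_b_mid and cradle_2 below 0.008 m) and y of pump in the frame of new_b_mid below 0 m), for 0.05 s.
5. the white key is pressed down (value of joint white_key above 0.0035 m), for 0.05 s.
6. the green key is pressed down (value of joint green_key above 0.0035 m), for 0.05 s.
At the end, for the whole second after the job is handed in: used syringes in the tray; new ones seated (middle within 8 mm of a cradle point, along pump x within 0.12 rad, nozzle to the rear); retainer under 3 mm open; wedge still, lying on the bench (origin under 3 cm high), over 10 cm from the tray's; keys up (all of step 4 and x of used_a_mid in the frame of tray between -0.075 and 0.075 m and y of used_a_mid in the frame of tray between -0.1 and 0.1 m and z of each of used_a_mid, used_b_mid, used_c_mid in the frame of tray below 0.04 m and x of used_b_mid in the frame of tray between -0.075 and 0.075 m and y of used_b_mid in the frame of tray between -0.1 and 0.1 m and x of used_c_mid in the frame of tray between -0.075 and 0.075 m and y of used_c_mid in the frame of tray between -0.1 and 0.1 m and height (world z) of wedge below 0.03 m and horizontal distance between wedge and tray above 0.1 m and value of joint each of red_key, white_key, green_key below 0.0015 m and linear speed of wedge below 0.02 m/s); the robot touches nothing.
It fails at once if the green key is pressed while the retainer is open (value of joint green_key above 0.0035 m and value of joint retainer above 0.006 m).
It fails at once if the cuvette rack is moved by more than 3 cm (distance of rack_1 from where it was at the start of the episode above 0.03 m).
Of used_a, used_b, used_c only 2 to 3 are there at a start; the rules pass over those that are not, and their reading is None.
Of new_a, new_b only 1 to 2 are there at a start; the rules pass over those that are not, and their reading is None.
At some moment in a run one of new_a, new_b may be knocked a few centimetres aside while the robot is not near it.
Once in a run the grip may slacken for a moment while it holds something.
It also fails if it takes over 208 s, if anything falls off the work surface, if the arm or the gripper's body presses on something with over 40 N, if the wrist force passes 120 N, or if a joint passes its speed limit or range.

## Working session

There is one attempt and no reset: what is moved stays moved. The work goes in short steps, Python scripts to look and compute and a shell command to move; the robot and the scene stay as the last step left them, time stands still between calls to the robot, and variables do not carry over. Pictures are saved under pics/ and viewed, at most 14 in all, crops included, and the job is handed in when it is done.

```bash
ls; mkdir -p pics; python3 - <<'E'
from plant import bot
import cv2
for n in ["scene","top"]:
    c=bot.capture(n); cv2.imwrite(f"pics/{n}0.png",c["color"][:,:,::-1]); print(n,c["K"],c["k1"],c["R"],c["t"])
print(bot.get_obs())
E
```

```text
pics
plant.py
shift.py
scene [[424.81098629   0.         250.10505531]
 [  0.         424.81098629 194.09829704]
 [  0.           0.           1.        ]] -0.03143071531481541 [[-0.86822498 -0.49592335 -0.01566603]
 [-0.1913784   0.36384744 -0.91158617]
 [ 0.45777691 -0.78846374 -0.41081045]] [351.8624409  221.87229674 649.1921084 ]
top [[447.72497372   0.         256.81543709]
 [  0.         447.72497372 186.68487898]
 [  0.           0.           1.        ]] -0.040546192737012564 [[ 0.00576491 -0.99982018  0.01806578]
 [-0.98292887 -0.00898799 -0.1837663 ]
 [ 0.18389563 -0.01669798 -0.98280393]] [-136.33203712  509.79310291  975.63210865]
{'time': 0.1, 'joint_positions': array([-1.42101110e+00,  3.42620502e-01,  1.52489323e+00,  1.09003052e-05,
        1.27541318e+00, -1.45997437e-01]), 'dq': array([ 9.46049989e-05, -1.87377789e-03, -1.41372674e-03,  1.14750528e-03,
        9.56257242e-04, -1.87369072e-03]), 'tau': array([ 1.57444862e-03, -4.32003379e+01, -2.44694424e+01,  7.18525588e-02,
        5.25904284e-02, -4.41843486e-05]), 'tool_pos': array([ 153.03752205, -502.07498296,  404.14106257]), 'tcp_rot': array([-3.14027410e+00, -2.04420275e-04,  2.95779346e-01]), 'contact_force': array([ 0.11014803,  0.09233756, -0.44828708]), 'moment': array([ 0.00349799,  0.03254098, -0.00986836]), 'finger_force': 0.0, 'grip_width': 91.93712273682019}
```
View pics/top0.png

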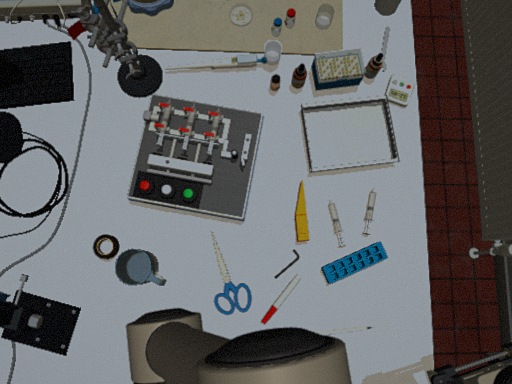

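View pics/scene0.png

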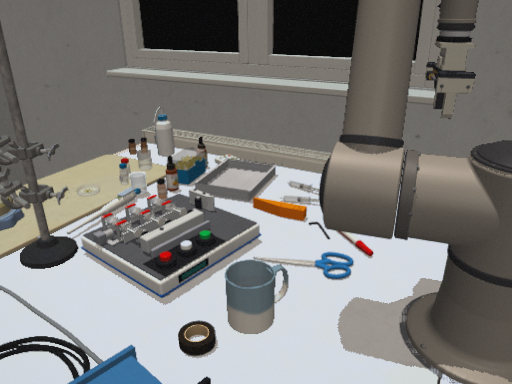

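The top picture shows the pump with its keys (red 145,185, white 166,189, green 188,194), the wedge at about (301,212), two new syringes at about (336,222) and (370,212), the rack (354,263) and the tray (350,134). I need enlarged crops for pixel accuracy.

```bash
cat > h.py <<'E'
import numpy as np, cv2
from plant import bot
def ray(c,px):
    K=c["K"]; k=np.array([c["k1"],0,0,0.])
    n=cv2.undistortPoints(np.array([[px]],float),K,k)[0,0]
    R=np.array(c["R"]); t=np.array(c["t"])
    return -R.T@t, R.T@np.array([n[0],n[1],1])
def plane(c,px,z):
    o,d=ray(c,px); return o+d*(z-o[2])/d[2]
def proj(c,X):
    X=np.array(X,float).reshape(-1,3)
    return cv2.projectPoints(X,cv2.Rodrigues(np.array(c["R"]))[0],np.array(c["t"],float),c["K"],np.array([c["k1"],0,0,0.]))[0][:,0]
def tri(obs):  # [(c,px),...]
    A=np.zeros((3,3));b=np.zeros(3)
    for c,p in obs:
        o,d=ray(c,p); d=d/np.linalg.norm(d); M=np.eye(3)-np.outer(d,d); A+=M;b+=M@o
    return np.linalg.solve(A,b)
def crop(c,x0,y0,x1,y1,s,name):
    cv2.imwrite(name,cv2.resize(c["color"][y0:y1,x0:x1,::-1],None,fx=s,fy=s,interpolation=cv2.INTER_CUBIC))
E
python3 - <<'E'
from h import *
c=bot.capture("top")
crop(c,122,88,272,226,4.0,"pics/t1.png")
crop(c,285,90,405,290,3.0,"pics/t2.png")
E
```

View pics/t1.png

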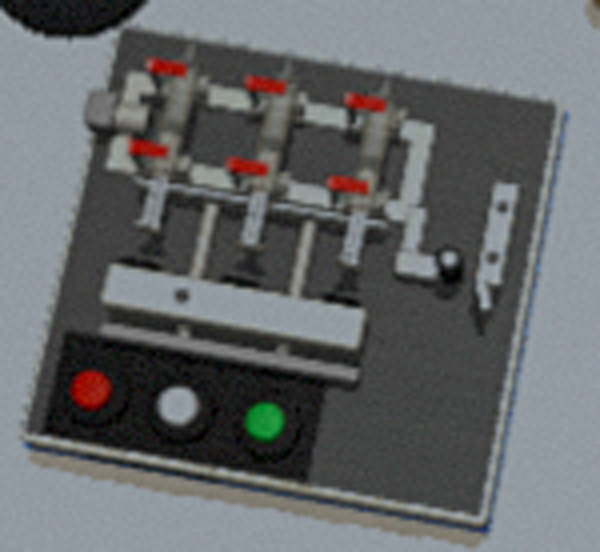

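View pics/t2.png

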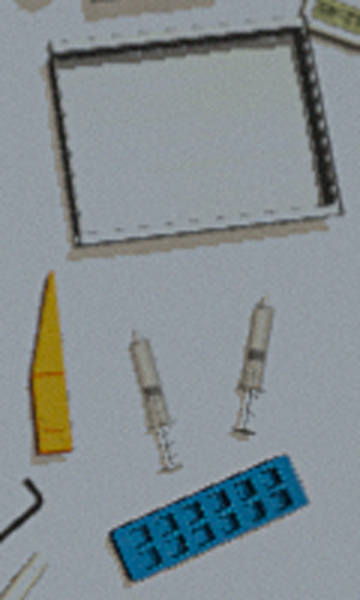

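The first crop shows all three cradles filled (red keepers over three barrels), the roller at (449,262), the cheek at (500,190..290) with its flared mouth at (480,310). The second shows the wedge with its thin end to the rear (nose 50,272; thick end 38–72,453) and two new syringes with nozzles to the rear (135,333) and (264,298).

```bash
python3 - <<'E'
from h import *
c=bot.capture("top")
f1=lambda p:((p[0]+.5)/4-.5+122,(p[1]+.5)/4-.5+88)
f2=lambda p:((p[0]+.5)/3-.5+285,(p[1]+.5)/3-.5+90)
cor={(-155,137.5):(25,440),(105,137.5):(122,30),(105,-137.5):(560,103),(-155,-137.5):(488,522)}
P=[];W=[]
for k,v in cor.items(): P.append(k);W.append(plane(c,f1(v),45)[:2])
P=np.array(P,float);W=np.array(W)
pc,wc=P.mean(0),W.mean(0)
H=(P-pc).T@(W-wc);th=np.arctan2(H[0,1]-H[1,0],H[0,0]+H[1,1]);R=np.array([[np.cos(th),-np.sin(th)],[np.sin(th),np.cos(th)]])
o=wc-R@pc
print("pump",o,th,"resid",(W-(P@R.T+o)).round(1).tolist())
def pf(p,z): 
    w=plane(c,f1(p),z); return np.r_[R.T@(w[:2]-o),w].round(1)
for n,p,z in [("red",(91,388),66),("white",(179,405),66),("green",(265,421),66),("roller top",(449,258),79),("cheek face rear",(496,183),81),("cheek face front",(486,285),81),("keeper",(168,67),84),("keeper",(147,148),84),("k",(266,85),84),("k",(366,102),84),("nozz",(192,44),71),("thumb",(152,240),71),("fl",(160,180),71),("nozz1",(290,66),71),("nozz2",(387,84),71),("carr",(105,265),79),("carr",(367,310),79),("carr",(363,348),79)]:
    print(n,pf(p,z))
for n,p,z in [("wedge nose",(50,272),14),("wedge thick L",(38,453),28),("wedge thick R",(72,452),28),("wedge corner L",(34,374),28),("w R mid",(66,374),28),("newL nozz",(135,333),10.5),("newL thumb",(172,470),10.5),("newL fl",(160,430),10.5),("newR noz",(264,298),10.5),("newR thumb",(240,434),10.5),("newR fl",(251,390),10.5),("tray",(50,50),30),("tray",(303,28),30),("tray",(342,212),30),("tray",(76,245),30)]:
    print(n,plane(c,f2(p),z).round(1))
E
```

```text
pump [610.12602117   4.3262515 ] -0.16493820604252035 resid [[3.6, -4.1], [-4.9, -4.2], [-2.7, 5.6], [4.1, 2.7]]
red [-117.9   97.9  509.9  120.2   66. ]
white [-118.8   47.2  500.7   70.4   66. ]
green [-119.4   -2.   492.    22.    66. ]
roller top [-12.2 -87.5 583.7 -80.   79. ]
cheek face rear [  35.  -105.9  627.3 -105.9   81. ]
cheek face front [ -24.5 -110.8  567.8 -101.    81. ]
keeper [ 69.4  90.3 693.4  82.   84. ]
keeper [ 20.   91.8 644.9  91.6  84. ]
k [ 68.5  33.1 683.1  25.7  84. ]
k [ 68.4 -24.9 673.6 -31.5  84. ]
nozz [ 90.1  83.  712.6  71.4  71. ]
thumb [-29.1  80.9 594.7  88.9  71. ]
fl [  6.4  83.9 630.2  86.1  71. ]
nozz1 [ 86.8  24.4 699.7  14.1  71. ]
nozz2 [ 85.8 -32.9 689.3 -42.2  71. ]
carr [-49.8 101.9 577.8 113.   79. ]
carr [-49.7 -47.8 553.2 -34.6  79. ]
carr [-71.5 -49.6 531.5 -32.9  79. ]
wedge nose [ 533.6 -238.9   14. ]
wedge thick L [ 389.8 -226.3   28. ]
wedge thick R [ 390.7 -252.4   28. ]
wedge corner L [ 450.4 -223.9   28. ]
w R mid [ 450.6 -248.6   28. ]
newL nozz [ 485.8 -306.    10.5]
newL thumb [ 378.4 -332.4   10.5]
newL fl [ 409.4 -323.8   10.5]
newR noz [ 514.8 -410.1   10.5]
newR thumb [ 406.6 -386.7   10.5]
newR fl [ 441.2 -396.7   10.5]
tray [ 713.  -239.4   30. ]
tray [ 735.1 -446.5   30. ]
tray [ 581.1 -470.1   30. ]
tray [ 552.1 -257.7   30. ]
```

```bash
cat >> h.py <<'E'
def to(x,y,z,yaw):  # grasp point target (world mm), tool down -> shift in tool axes
    o=bot.get_obs(); p=o["tool_pos"]; yw=o["tcp_rot"][2]
    d=np.array([x,y,z+159])-p; c,s=np.cos(yw),np.sin(yw)
    dyaw=(yaw-yw+np.pi/2)%np.pi-np.pi/2
    t=[c*d[0]+s*d[1], s*d[0]-c*d[1], -d[2]]
    n=max(np.linalg.norm(d)/62.5,abs(dyaw)/.188)
    print("go",np.round([x,y,z,yaw],2),"-> dx,dy,dz %.1f %.1f %.1f turn %.3f rows %.1f | w %.1f t %.2f j6 %.2f"%(*t,-dyaw,n,o["grip_width"],o["time"],o["joint_positions"][5]))
E
python3 -c "
from h import *
to(540,40,250,-.165)"
```

```text
go [ 5.4e+02  4.0e+01  2.5e+02 -1.6e-01] -> dx,dy,dz 528.2 -405.8 -4.7 turn 0.461 rows 10.7 | w 91.9 t 0.20 j6 -0.15
```

```bash
python3 shift.py '[[92,264,-203,0,0.23],[92,264,-203,0,0.23],[92,264,-203,0,0.23],[92,264,-203,0,0.23],[92,264,-203,0,0.23]]'; python3 shift.py '[[92,267,-50,0,0.23],[92,267,-50,0,0.23],[92,267,-50,0,0.23],[92,267,-50,0,0.23],[92,267,-50,0,0.23]]'; python3 -c "
from h import *
to(540,40,250,-.165)"
```

```text
time: 0.82
tool_pos: [334.8, -246.6, 404.8]
tcp_rot: [3.141, -0.0, 0.065]
contact_force: [0.7, -1.6, -0.1]
grip_width: 91.3
finger_force: 0.0
time: 1.45
tool_pos: [599.7, -179.5, 403.7]
tcp_rot: [-3.141, 0.0, -0.162]
contact_force: [0.3, -0.7, -0.4]
grip_width: 92.1
finger_force: 0.0
go [ 5.4e+02  4.0e+01  2.5e+02 -1.6e-01] -> dx,dy,dz -94.3 -207.0 -5.3 turn 0.003 rows 3.6 | w 92.1 t 1.45 j6 1.32
```

```bash
python3 shift.py '[[92,-94,-207,0,0],[92,-94,-207,0,0],[92,-94,-207,0,0],[92,-94,-207,0,0],[92,-94,-207,0,0]]'; python3 -c "
from h import *
c=bot.capture('wrist'); print(c['R'],c['t'],c['K'],c['k1'])
cv2.imwrite('pics/w1.png',cv2.resize(c['color'][:,:,::-1],(800,600),interpolation=cv2.INTER_CUBIC))
import pickle; pickle.dump(c,open('w1.pkl','wb'))"
```

```text
time: 2.08
tool_pos: [537.5, 41.1, 404.8]
tcp_rot: [-3.141, 0.0, -0.16]
contact_force: [0.1, -0.4, 0.9]
grip_width: 91.8
finger_force: 0.0
[[-1.58964000e-01 -9.87284166e-01 -6.49751882e-04]
 [-9.42559237e-01  1.51566871e-01  2.97673593e-01]
 [-2.93789944e-01  4.79318145e-02 -9.54667487e-01]] [127.46397991 464.08483189 547.07003801] [[345.29620585   0.         259.40875448]
 [  0.         345.29620585 193.78072042]
 [  0.           0.           1.        ]] 0.015154906117285274
```

View pics/w1.png

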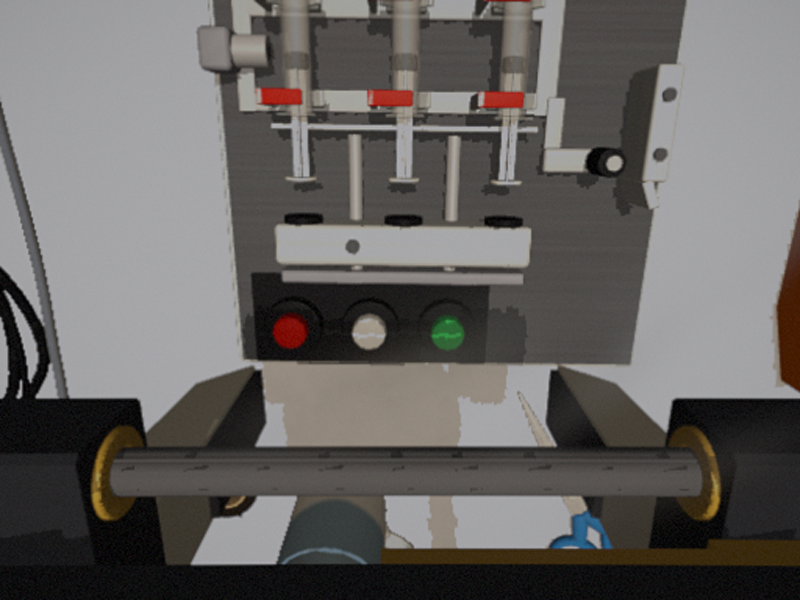

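The wrist picture shows the keys at (290,331), (369,332), (448,333), roller top at (612,162), cheek face's front corner at (643,182), and the front keepers at (280,97), (390,98), (503,99) with barrels below them.

```bash
python3 - <<'E'
from h import *
import pickle; w=pickle.load(open('w1.pkl','rb'))
g=lambda p:((p[0]+.5)*.64-.5,(p[1]+.5)*.64-.5)
print("cam",ray(w,(1,1))[0])
th=-0.165;o=np.array([610.1,4.3]);R=np.array([[np.cos(th),-np.sin(th)],[np.sin(th),np.cos(th)]])
for n,p,z in [("red",(290,331),66),("white",(369,332),66),("green",(448,333),66),("roller",(613,162),79),("cheek front",(643,182),81),("cheek rear",(657,66),81),("kp0",(280,97),84),("kp1",(390,98),84),("kp2",(503,99),84),("barrel0",(298,50),79),("barrel1",(406,50),79),("barrel2",(515,50),79),("thumb0",(301,180),75),("thumb1",(404,180),75),("thumb2",(507,182),75),("carrRL",(278,226),79),("carrRR",(529,228),79),("carrFL",(278,266),79),("carrFR",(529,266),79),("deckFL",(243,359),45),("deckFR",(631,363),45),("deckR far",(685,1),45),("ridgeL",(272,127),66),("ridgeR",(537,130),66)]:
    X=plane(w,g(p),z); print(n,(R.T@(X[:2]-o)).round(1),X.round(1))
E
```

```text
cam [618.41330493  29.28122347 384.20699901]
red [-113.9   98.1] [513.9 119.8  66. ]
white [-114.3   48.6] [505.3  71.   66. ]
green [-114.7   -1.1] [496.8  22.1  66. ]
roller [ -9.7 -87.1] [586.2 -80.   79. ]
cheek front [ -20.2 -104.1] [573.1 -95.   81. ]
cheek rear [  38.1 -103. ] [ 630.8 -103.6   81. ]
kp0 [22.3 91.6] [647.1  91.   84. ]
kp1 [22.2 34.4] [637.6  34.6  84. ]
kp2 [ 21.9 -24.4] [627.7 -23.3  84. ]
barrel0 [45.2 81.9] [668.1  77.6  79. ]
barrel1 [45.6 26.2] [659.4  22.7  79. ]
barrel2 [ 45.8 -29.9] [650.4 -32.7  79. ]
thumb0 [-20.5  84.6] [603.8  91.2  75. ]
thumb1 [-20.1  27. ] [594.7  34.2  75. ]
thumb2 [-20.9 -30.7] [584.4 -22.6  75. ]
carrRL [-45.7  98.3] [581.1 108.7  79. ]
carrRR [-46.1 -44.1] [557.4 -31.6  79. ]
carrFL [-69.   99.8] [558.5 114.1  79. ]
carrFR [-68.2 -45.7] [535.3 -29.6  79. ]
deckFL [-142.1  136. ] [492.3 161.8  45. ]
deckFR [-143.5 -127.8] [447.5 -98.2  45. ]
deckR far [  75.2 -128.9] [ 663.2 -135.2   45. ]
ridgeL [  7.7 101. ] [634.2 102.7  66. ]
ridgeR [  6.9 -47.4] [609.1 -43.6  66. ]
```

```bash
python3 -c "
from h import *
to(512,120,100,-.165)
to(512,120,80.5,-.165)"
```

```text
go [ 5.12e+02  1.20e+02  1.00e+02 -1.60e-01] -> dx,dy,dz -38.7 -75.1 145.8 turn 0.003 rows 2.7 | w 92.3 t 2.12 j6 1.66
go [ 5.12e+02  1.20e+02  8.05e+01 -1.60e-01] -> dx,dy,dz -38.7 -75.1 165.3 turn 0.003 rows 3.0 | w 92.3 t 2.12 j6 1.66
```

```bash
python3 shift.py '[[0,-39,-75,90,0],[0,-39,-75,90,0],[0,-39,-75,146,0],[0,-39,-75,146,0],[0,-39,-75,146,0]]'; python3 shift.py '[[0,0,0,0,0],[0,0,0,10,0],[0,0,0,15,0],[0,0,0,19,0],[0,0,0,20,0]]'; python3 shift.py '[[0,0,0,0,0],[0,0,0,0,0]]'
```

```text
time: 2.75
tool_pos: [513.4, 118.0, 260.2]
tcp_rot: [-3.141, -0.002, -0.166]
contact_force: [0.9, 0.4, -0.3]
grip_width: 46.1
finger_force: 0.0
time: 3.38
tool_pos: [512.5, 119.1, 239.6]
tcp_rot: [-3.141, -0.002, -0.164]
contact_force: [-2.0, -0.4, 13.9]
grip_width: 1.2
finger_force: 6.9
time: 3.62
tool_pos: [512.5, 119.1, 239.7]
tcp_rot: [-3.141, -0.002, -0.164]
contact_force: [-0.3, -0.6, 8.4]
grip_width: 0.4
finger_force: 4.4
```

```bash
python3 shift.py '[[60,0,0,-60,0],[60,0,0,-120,0],[60,0,0,-165,0],[60,0,0,-165,0]]'; python3 -c "
from h import *
to(400,-300,245,0.05)"
```

```text
time: 4.12
tool_pos: [512.5, 119.2, 407.3]
tcp_rot: [-3.14, -0.008, -0.164]
contact_force: [-0.6, 0.4, -0.1]
grip_width: 35.8
finger_force: 0.0
go [ 4.00e+02 -3.00e+02  2.45e+02  5.00e-02] -> dx,dy,dz -42.6 431.9 3.3 turn -0.214 rows 6.9 | w 35.8 t 4.12 j6 1.82
```

```bash
python3 shift.py '[[60,-43,432,0,-0.214],[60,-43,432,0,-0.214],[60,-43,432,0,-0.214],[60,-43,432,0,-0.214],[60,-43,432,0,-0.214]]';python3 shift.py '[[60,0,0,0,0],[60,0,0,0,0],[60,0,0,0,0]]'; python3 -c "
from h import *
to(400,-300,245,0.05)
c=bot.capture('wrist')
cv2.imwrite('pics/w2.png',cv2.resize(c['color'][:,:,::-1],(800,600),interpolation=cv2.INTER_CUBIC))
import pickle; pickle.dump(c,open('w2.pkl','wb'))"
```

```text
time: 4.75
tool_pos: [431.5, -178.4, 402.4]
tcp_rot: [-3.141, 0.002, 0.05]
contact_force: [0.8, 0.1, -0.4]
grip_width: 59.8
finger_force: 0.0
time: 5.12
tool_pos: [432.8, -175.4, 403.2]
tcp_rot: [-3.141, 0.001, 0.052]
contact_force: [0.3, 0.4, -0.1]
grip_width: 60.4
finger_force: 0.0
go [ 4.00e+02 -3.00e+02  2.45e+02  5.00e-02] -> dx,dy,dz -39.2 122.7 -0.8 turn 0.002 rows 2.1 | w 60.4 t 5.12 j6 0.97
```

View pics/w2.png

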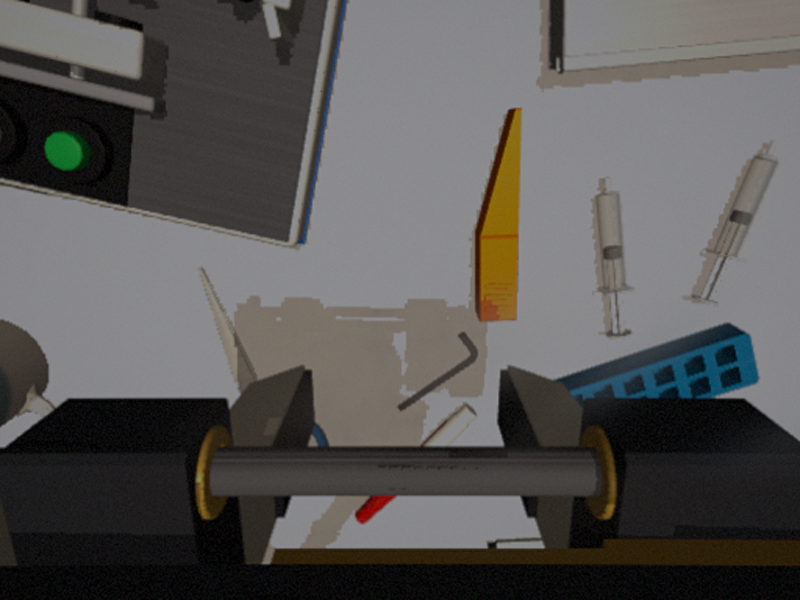

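The picture shows the wedge (nose right edge top 520,109; thick end top corners 481,321 and 516,320; taper start 479,236 / 518,236) and new syringes with flanges at (615,288) and (720,255), nozzles at (602,182) and (770,145).

```bash
python3 - <<'E'
from h import *
import pickle; w=pickle.load(open('w2.pkl','rb'))
g=lambda p:((p[0]+.5)*.64-.5,(p[1]+.5)*.64-.5)
for n,p,z in [("noseR",(520.5,109),28),("thickL",(481,321),28),("thickR",(516,320),28),("cornL",(481,236),28),("cornR",(518,236),28),("green",(66,150),66),("pump corner",(298,243),45),("A noz",(602,181),10.5),("A fl",(614,288),10.5),("A thumb",(619,333),10.5),("A barrelfront",(603,195),10.5),("B noz",(770,144),10.5),("B fl",(720,256),10.5),("B thumb",(701,298),10.5),("trayFL",(543,82),0),("rackFL",(560,385),24)]:
    X=plane(w,g(p),z); print(n,X.round(1))
to(400,-300,245,0.05)
E
```

```text
noseR [ 533.2 -239.8   28. ]
thickL [ 393.8 -228.6   28. ]
thickR [ 395.8 -252.8   28. ]
cornL [ 453.2 -223.    28. ]
cornR [ 454.4 -247.5   28. ]
green [495.8  20.1  66. ]
pump corner [ 445.6 -105.2   45. ]
A noz [ 491.5 -303.3   10.5]
A fl [ 417.7 -323.9   10.5]
A thumb [ 383.9 -333.3   10.5]
A barrelfront [ 482.3 -305.5   10.5]
B noz [ 520.4 -409.    10.5]
B fl [ 444.6 -393.7   10.5]
B thumb [ 413.6 -387.1   10.5]
trayFL [ 551.9 -258.1    0. ]
rackFL [ 346.2 -291.4   24. ]
go [ 4.00e+02 -3.00e+02  2.45e+02  5.00e-02] -> dx,dy,dz -39.4 122.8 -0.6 turn 0.002 rows 2.1 | w 60.0 t 5.17 j6 0.97
```

```bash
python3 -c "
from h import *
to(406.4,-238.7,60,0.094)
to(406.4,-238.7,21,0.094)"
```

```text
go [ 4.064e+02 -2.387e+02  6.000e+01  9.000e-02] -> dx,dy,dz -29.8 61.9 184.4 turn -0.042 rows 3.1 | w 60.0 t 5.17 j6 0.97
go [ 4.064e+02 -2.387e+02  2.100e+01  9.000e-02] -> dx,dy,dz -29.8 61.9 223.4 turn -0.042 rows 3.7 | w 60.0 t 5.17 j6 0.97
```

```bash
python3 shift.py '[[60,-30,62,50,-0.042],[60,-30,62,110,-0.042],[60,-30,62,170,-0.042],[60,-30,62,205,-0.042],[60,-30,62,223,-0.042]]'; python3 shift.py '[[60,0,0,0,0],[20,0,0,0,0],[0,0,0,0,0],[0,0,0,0,0],[0,0,0,0,0]]'; python3 -c "
from h import *
to(406.4,-238.7,21,0.094)
to(406.4,-238.7,120,0.094)"
```

```text
time: 5.8
tool_pos: [405.5, -238.5, 178.2]
tcp_rot: [-3.138, 0.003, 0.094]
contact_force: [-0.5, 2.1, 9.7]
grip_width: 59.7
finger_force: 6.2
time: 6.42
tool_pos: [405.7, -240.2, 180.9]
tcp_rot: [3.141, -0.0, 0.092]
contact_force: [0.0, 0.4, 0.8]
grip_width: 25.9
finger_force: 30.0
go [ 4.064e+02 -2.387e+02  2.100e+01  9.000e-02] -> dx,dy,dz 0.9 -1.4 0.9 turn -0.002 rows 0.0 | w 25.9 t 6.42 j6 0.78
go [ 4.064e+02 -2.387e+02  1.200e+02  9.000e-02] -> dx,dy,dz 0.9 -1.4 -98.1 turn -0.002 rows 1.6 | w 25.9 t 6.42 j6 0.78
```

```bash
python3 shift.py '[[0,0,0,-25,0],[0,0,0,-60,0],[0,0,0,-100,0],[0,0,0,-100,0]]'; python3 -c "
from h import *
Rl=np.array([585,-80]);th=-.17;ex=np.array([np.cos(th),np.sin(th)]);ey=np.array([-ex[1],ex[0]])
s=Rl-157*ex-2.3*ey;e=Rl-40.8*ex-2.3*ey;print(s,e)
to(*s,120,th)
"
```

```text
time: 6.92
tool_pos: [406.1, -240.7, 283.3]
tcp_rot: [3.137, -0.004, 0.092]
contact_force: [0.7, 0.8, -0.8]
grip_width: 26.0
finger_force: 30.0
[429.87407219 -55.70521616] [544.39902211 -75.36420512]
go [ 4.2987e+02 -5.5710e+01  1.2000e+02 -1.7000e-01] -> dx,dy,dz 40.6 -182.0 4.3 turn 0.262 rows 3.0 | w 26.0 t 6.92 j6 0.78
```

```bash
python3 shift.py '[[0,10,-45,0,0.06],[0,20,-90,2,0.13],[0,30,-135,4,0.2],[0,38,-165,4,0.24],[0,40.6,-182,4,0.262]]'; python3 shift.py '[[0,0,0,0,0],[0,0,0,0,0]]'; python3 -c "
from h import *
to(429.9,-55.7,68,-.17)
c=bot.capture('wrist'); 
cv2.imwrite('pics/w3.png',cv2.resize(c['color'][:,:,::-1],(800,600),interpolation=cv2.INTER_CUBIC))
import pickle; pickle.dump(c,open('w3.pkl','wb'))"
```

```text
time: 7.55
tool_pos: [429.0, -53.6, 275.6]
tcp_rot: [-3.141, 0.002, -0.17]
contact_force: [0.2, 0.1, -1.0]
grip_width: 26.2
finger_force: 3.0
time: 7.8
tool_pos: [429.2, -55.7, 276.2]
tcp_rot: [3.141, 0.001, -0.17]
contact_force: [-1.0, -0.2, -1.4]
grip_width: 25.7
finger_force: 30.0
go [ 4.299e+02 -5.570e+01  6.800e+01 -1.700e-01] -> dx,dy,dz 0.7 -0.1 49.2 turn 0.000 rows 0.8 | w 25.7 t 7.80 j6 1.43
```

View pics/w3.png

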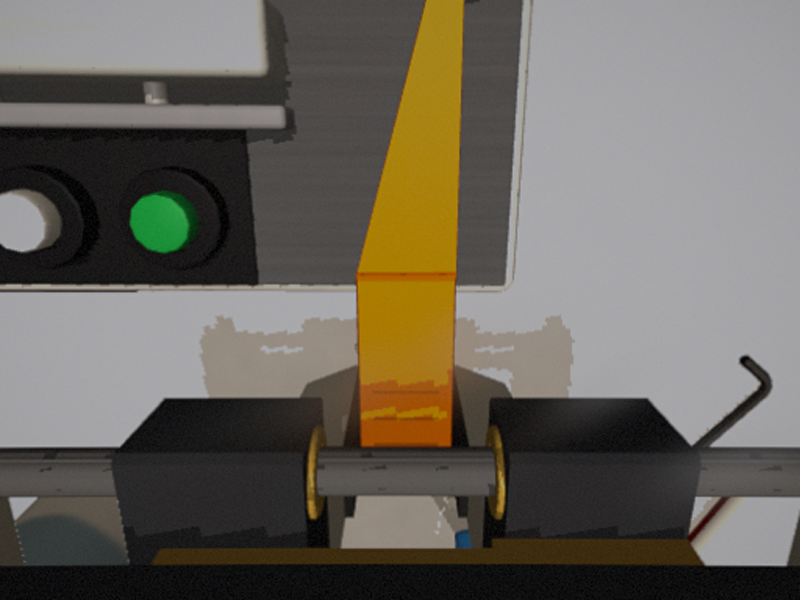

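```bash
python3 - <<'E'
from h import *
import pickle; w=pickle.load(open('w3.pkl','rb'))
g=lambda p:((p[0]+.5)*.64-.5,(p[1]+.5)*.64-.5)
o=bot.get_obs();p=o["tool_pos"];yw=o["tcp_rot"][2]
R=np.array([[np.cos(yw),-np.sin(yw)],[np.sin(yw),np.cos(yw)]])
for z in (110,117,124):
  print(z)
  for n,q in [("cornL",(358.5,273)),("cornR",(456.5,273)),("rightAtTop",(464,3)),("leftAtTop",(428,3)),("thickL",(361,445)),("thickR",(452,445))]:
    X=plane(w,g(q),z); print(n,(R.T@(X[:2]-p[:2])).round(1))
E
```

```text
110
cornL [44.9 14.5]
cornR [ 44.9 -12.7]
rightAtTop [111.6 -12.5]
leftAtTop [111.6  -3.9]
thickL [-9.6 15.1]
thickR [ -9.5 -12.9]
117
cornL [46.7 13.9]
cornR [ 46.7 -12. ]
rightAtTop [110.1 -11.8]
leftAtTop [110.1  -3.6]
thickL [-5.2 14.4]
thickR [ -5.2 -12.2]
124
cornL [48.4 13.3]
cornR [ 48.5 -11.3]
rightAtTop [108.7 -11.2]
leftAtTop [108.7  -3.4]
thickL [-0.8 13.8]
thickR [ -0.8 -11.5]
```

The wedge is held 26 mm wide with its straight side to the right, but the apparent sizes (corner at ~117 instead of 124 mm) say that it drooped nose-down a little when the grip slackened. I will set it down on the deck and regrip.

```bash
for i in 1; do python3 shift.py '[[0,0,0,15,0],[0,0,0,25,0],[0,0,0,30,0],[0,0,0,33,0],[0,0,0,35,0]]'; python3 shift.py '[[0,0,0,2,0],[0,0,0,4,0],[0,0,0,6,0],[0,0,0,8,0],[0,0,0,8,0]]';python3 shift.py '[[0,0,0,2,0],[0,0,0,4,0],[0,0,0,6,0],[0,0,0,7.5,0],[0,0,0,7.5,0]]'; done
```

```text
time: 8.48
tool_pos: [429.4, -55.3, 241.7]
tcp_rot: [3.141, -0.0, -0.17]
contact_force: [-0.8, -0.2, -1.3]
grip_width: 25.8
finger_force: 30.0
time: 9.1
tool_pos: [429.3, -55.2, 233.6]
tcp_rot: [3.142, 0.0, -0.17]
contact_force: [-0.3, -0.6, -0.8]
grip_width: 25.6
finger_force: 30.0
time: 9.72
tool_pos: [429.3, -55.2, 226.1]
tcp_rot: [3.142, 0.0, -0.17]
contact_force: [0.6, -1.0, -1.2]
grip_width: 26.0
finger_force: 30.0
```

```bash
python3 shift.py '[[0,0,0,0.7,0],[34,0,0,0.7,0],[34,0,0,0.7,0],[0,0,0,0.7,0],[0,0,0,0.7,0]]'; python3 shift.py '[[0,0,0,0,0],[0,0,0,0,0]]'; python3 -c "
from h import *
to(544.4,-75.4,67,-.17)"
```

```text
time: 10.35
tool_pos: [429.4, -55.2, 225.6]
tcp_rot: [3.141, -0.0, -0.17]
contact_force: [0.9, -0.2, 0.2]
grip_width: 25.9
finger_force: 30.0
time: 10.6
tool_pos: [429.4, -55.2, 225.6]
tcp_rot: [3.141, -0.0, -0.17]
contact_force: [0.2, 0.1, 0.6]
grip_width: 25.5
finger_force: 30.0
go [ 5.444e+02 -7.540e+01  6.700e+01 -1.700e-01] -> dx,dy,dz 116.8 0.4 -0.4 turn -0.000 rows 1.9 | w 25.5 t 10.60 j6 1.44
```

```bash
python3 shift.py '[[0,5,0.2,-0.7,0],[0,14,0.2,-0.7,0],[0,24,0.2,-0.7,0],[0,34,0.2,-0.7,0],[0,40,0.4,-0.7,0]]'; python3 shift.py '[[0,5,0,0,0],[0,12,0,0,0],[0,20,0,0,0],[0,25,0,0,0],[0,25,0,0,0]]'
```

```text
time: 11.22
tool_pos: [469.5, -62.5, 226.1]
tcp_rot: [3.141, -0.0, -0.17]
contact_force: [-1.7, -1.1, -1.3]
grip_width: 25.8
finger_force: 30.0
time: 11.85
tool_pos: [493.2, -67.1, 225.9]
tcp_rot: [3.141, 0.001, -0.171]
contact_force: [-2.0, -4.4, -1.0]
grip_width: 25.7
finger_force: 30.1
```

```bash
python3 shift.py '[[0,5,0,0,0],[0,12,0,0,0],[0,20,0,0,0],[0,25,0,0,0],[0,25,0,0,0]]'; python3 shift.py '[[0,5,0,0,0],[0,12,0,0,0],[0,20,0,0,0],[0,27,0,0,0],[0,28,0,0,0]]'; python3 -c "
from h import *
to(544.4,-75.4,67,-.17)
c=bot.capture('wrist')
cv2.imwrite('pics/w4.png',cv2.resize(c['color'][:,:,::-1],(800,600),interpolation=cv2.INTER_CUBIC))
import pickle; pickle.dump(c,open('w4.pkl','wb'))"
```

```text
time: 12.48
tool_pos: [517.7, -71.3, 225.9]
tcp_rot: [3.141, 0.002, -0.17]
contact_force: [-3.2, -5.1, -1.2]
grip_width: 25.8
finger_force: 30.0
time: 13.1
tool_pos: [545.4, -76.3, 226.0]
tcp_rot: [3.14, 0.001, -0.17]
contact_force: [-4.0, -6.7, 0.2]
grip_width: 25.7
finger_force: 30.0
go [ 5.444e+02 -7.540e+01  6.700e+01 -1.700e-01] -> dx,dy,dz -1.1 -0.7 -0.0 turn -0.000 rows 0.0 | w 25.7 t 13.10 j6 1.46
```

View pics/w4.png

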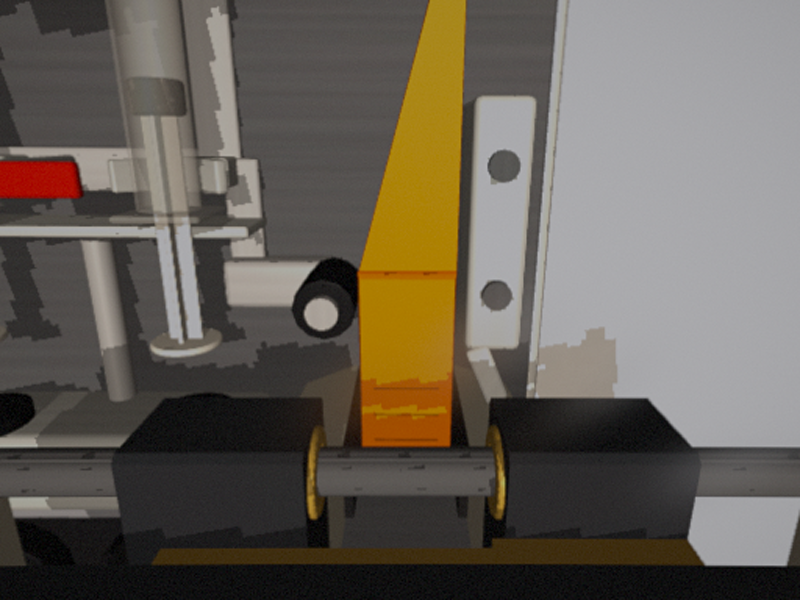

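The roller (320,312) sits beside the wedge's full-width part, behind the taper line at row 273, and the keeper is clear left of barrel 2. Releasing.

```bash
python3 shift.py '[[36,0,0,0,0],[36,0,0,0,0],[36,0,0,0,0],[36,0,0,-10,0],[36,0,0,-30,0]]'; python3 shift.py '[[36,0,0,-40,0],[36,0,0,-80,0],[36,0,0,-120,0],[36,0,0,-140,0],[36,0,0,-140,0]]';  python3 -c "
from h import *
to(600,30,245,-.17)"
```

```text
time: 13.78
tool_pos: [545.5, -75.4, 256.5]
tcp_rot: [-3.141, 0.001, -0.17]
contact_force: [0.7, 0.8, 0.4]
grip_width: 35.8
finger_force: 0.0
time: 14.4
tool_pos: [545.6, -75.5, 398.4]
tcp_rot: [3.141, -0.005, -0.17]
contact_force: [0.4, -0.6, -1.4]
grip_width: 35.9
finger_force: 0.0
go [ 6.00e+02  3.00e+01  2.45e+02 -1.70e-01] -> dx,dy,dz 35.7 -113.2 -5.6 turn 0.000 rows 1.9 | w 35.9 t 14.40 j6 1.46
```

Now a wrist view of the cradles with the retainer open.

```bash
python3 shift.py '[[36,36,-113,0,0],[36,36,-113,0,0],[36,36,-113,0,0],[36,36,-113,0,0]]'; python3 -c "
from h import *
c=bot.capture('wrist')
crop(c,0,0,512,300,1.5625,'pics/w5.png')
import pickle; pickle.dump(c,open('w5.pkl','wb'))
c=bot.capture('top'); pickle.dump(c,open('t5.pkl','wb'))"
```

```text
time: 14.9
tool_pos: [599.9, 29.7, 395.0]
tcp_rot: [3.141, 0.002, -0.17]
contact_force: [0.8, -0.9, -0.1]
grip_width: 35.9
finger_force: 0.0
```

View pics/w5.png

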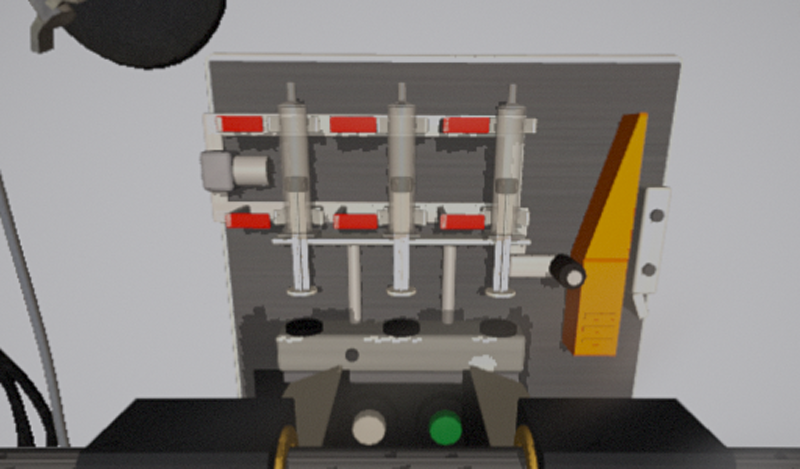

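The view shows all three barrels free of their (red) keepers: nozzle tips at (291,84), (402,84), (513,86); flanges at about (300,235), (401,235), (502,236); the wedge sits on its own at the cheek.

```bash
python3 - <<'E'
from h import *
import pickle; w=pickle.load(open('w5.pkl','rb'));t=pickle.load(open('t5.pkl','rb'))
g=lambda p:((p[0]+.5)*.64-.5,(p[1]+.5)*.64-.5)
th=-.17;ex=np.array([np.cos(th),np.sin(th)]);ey=np.array([-ex[1],ex[0]])
P=lambda X:np.round([X[:2]@ex,X[:2]@ey],1)
for n,q,z in [("noz0",(291,83),71),("fl0",(300,235),71),("thumb0",(301.5,292),71),("b0",(294,150),71),
 ("noz1",(402,83),71),("fl1",(401,235.5),71),("thumb1",(401,292),71),("b1",(401.5,150),71),
 ("noz2",(513,85),71),("fl2",(502,236),71),("thumb2",(501,293),71),("b2",(508.5,150),71),("ridge0",(300,241),66),("ridge2",(503,242),66),
 ("roller",(574,277),79),("white",(369,424),66),("green",(445,425),66),("kf1",(357,221),84),("kr1",(353,125),84),("carrRL",(280,337),79),("carrRR",(523,338),79),("saddleF1",(425,216),66),("saddleR1",(421,125),66)]:
    X=plane(w,g(q),z); print(n,X.round(1),P(X))
tg=lambda p:((p[0]+.5)/4-.5+122,(p[1]+.5)/4-.5+88)
for n,q,z in [("T noz0",(192,44),71),("T noz1",(290,66),71),("T noz2",(387,84),71),("T roll",(449,258),79),("T white",(179,405),66),("T kf1",(247,166),84),("T kr1",(266,85),84)]:
    X=plane(t,tg(q),z); print(n,X.round(1),P(X))
print(P(np.array([585,-80])))
cv2.imwrite('pics/t5.png',cv2.resize(t['color'][80:230,120:330,::-1],None,fx=3.8,fy=3.8,interpolation=cv2.INTER_CUBIC))
E
```

```text
noz0 [715.2  71.6  71. ] [692.8 191.6]
fl0 [636.7  85.1  71. ] [613.1 191.6]
thumb0 [603.7  91.9  71. ] [579.5 192.7]
b0 [682.3  77.8  71. ] [659.3 192.1]
noz1 [705.6  14.6  71. ] [692.9 133.8]
fl1 [626.8  28.8  71. ] [612.9 134.4]
thumb1 [593.9  34.5  71. ] [579.5 134.5]
b1 [672.6  20.6  71. ] [659.4 134.1]
noz2 [694.8 -42.3  71. ] [691.9  75.9]
fl2 [616.8 -27.6  71. ] [612.6  77.2]
thumb2 [583.5 -23.1  71. ] [579.   75.9]
b2 [662.8 -36.4  71. ] [659.4  76.3]
ridge0 [632.5  87.   66. ] [608.7 192.8]
ridge2 [612.2 -28.5  66. ] [608.2  75.5]
roller [588.5 -63.7  79. ] [590.7  36.8]
white [508.8  70.2  66. ] [489.6 155.2]
green [499.8  22.1  66. ] [488.9 106.3]
kf1 [640.8  50.3  84. ] [623.1 158. ]
kr1 [689.1  42.7  84. ] [672.  158.7]
carrRL [581.1 108.4  79. ] [554.4 205.2]
carrRR [556.6 -31.5  79. ] [553.9  63.1]
saddleF1 [634.6  13.6  66. ] [623.2 120.8]
saddleR1 [683.5   8.   66. ] [672.3 123.5]
T noz0 [712.6  71.4  71. ] [690.3 190.9]
T noz1 [699.7  14.1  71. ] [687.2 132.3]
T noz2 [689.3 -42.2  71. ] [686.5  75. ]
T roll [583.7 -80.   79. ] [588.8  19.9]
T white [500.7  70.4  66. ] [481.5 154.1]
T kf1 [634.9  34.7  84. ] [619.8 141.6]
T kr1 [683.1  25.7  84. ] [668.9 140.9]
[590.1  20.1]
```

```bash
python3 - <<'E'
from h import *
import pickle; w=pickle.load(open('w5.pkl','rb'));w1=pickle.load(open('w1.pkl','rb'));t=pickle.load(open('t5.pkl','rb'))
g=lambda p:((p[0]+.5)*.64-.5,(p[1]+.5)*.64-.5)
tg=lambda p:((p[0]+.5)/4-.5+122,(p[1]+.5)/4-.5+88)
th=-.17;ex=np.array([np.cos(th),np.sin(th)]);ey=np.array([-ex[1],ex[0]])
for a in ([(w,g((218,170))),(w1,g((215,48)))],[(w,g((218,170))),(t,tg((101,110)))],[(w,g((268,170))),(w1,g((268,50)))]):
    X=tri(a);print(X.round(1),(X[:2]@ex-634.4).round(1),(X[:2]@ey-191.7).round(1))
c=bot.capture('scene');crop(c,70,170,270,290,4,'pics/s5.png')
E
```

```text
[678.9 124.6  61.3] 13.7 45.9
[678.7 127.   52.2] 13.1 48.3
[674.1  97.4  58.1] 13.6 18.3
```

View pics/s5.png

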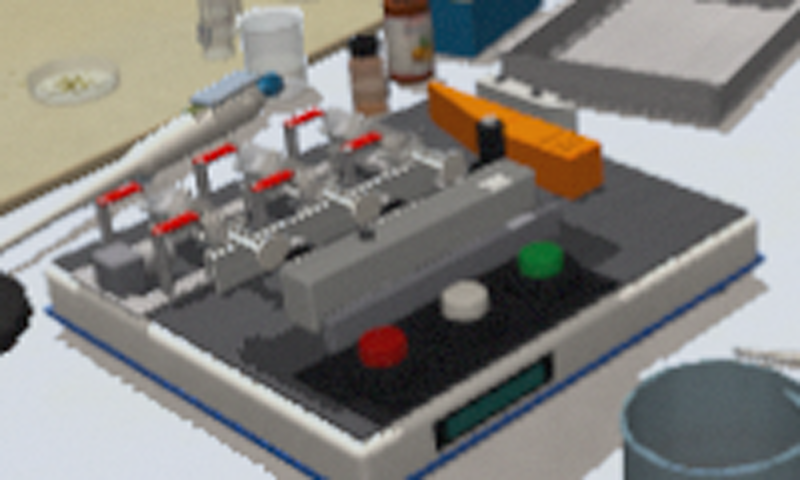

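The view shows the wedge alone holding the retainer with the slide's posts and keepers left of the barrels; the spring block by cradle 0 is low (about 60 mm). Grasp used syringe in cradle 2.

```bash
cat >> h.py <<'E'
TH=-.17; EX=np.array([np.cos(TH),np.sin(TH)]); EY=np.array([-EX[1],EX[0]])
CR=[191.7,133.7,75.7]; SM=634.4
def cr(k,off,z): 
    q=(SM+off)*EX+CR[k]*EY; to(q[0],q[1],z,TH)
E
python3 -c "
from h import *
cr(2,11,110); cr(2,11,80.5)"
```

```text
go [ 6.489e+02 -3.458e+01  1.100e+02 -1.700e-01] -> dx,dy,dz 59.1 53.8 127.0 turn -0.002 rows 2.4 | w 36.1 t 15.05 j6 1.66
go [ 6.489e+02 -3.458e+01  8.050e+01 -1.700e-01] -> dx,dy,dz 59.1 53.8 156.5 turn -0.002 rows 2.8 | w 36.1 t 15.05 j6 1.66
```

```bash
python3 shift.py '[[32,59,54,30,0],[32,59,54,80,0],[32,59,54,120,0],[32,59,54,127,0],[32,59,54,127,0]]'; python3 -c "
from h import *
cr(2,11,80.5)"
```

```text
time: 15.68
tool_pos: [649.3, -34.0, 270.4]
tcp_rot: [3.142, -0.001, -0.171]
contact_force: [0.5, 0.6, -0.5]
grip_width: 31.8
finger_force: 0.0
go [ 6.489e+02 -3.458e+01  8.050e+01 -1.700e-01] -> dx,dy,dz -0.3 0.6 30.9 turn -0.001 rows 0.5 | w 31.8 t 15.68 j6 1.57
```

```bash
python3 shift.py '[[32,0,0.6,12,0],[32,0,0.6,22,0],[32,0,0.6,28,0],[32,0,0.6,31,0],[32,0,0.6,31,0]]'; python3 shift.py '[[10,0,0,0,0],[0,0,0,0,0],[0,0,0,0,0]]'; python3 shift.py '[[0,0,0,-4,0],[0,0,0,-10,0],[0,0,0,-20,0],[0,0,0,-40,0],[0,0,0,-60,0]]'; python3 -c "
from h import *
c=bot.capture('wrist')
cv2.imwrite('pics/w6.png',cv2.resize(c['color'][:,:,::-1],(800,600),interpolation=cv2.INTER_CUBIC))
import pickle; pickle.dump(c,open('w6.pkl','wb'))"
```

```text
time: 16.3
tool_pos: [649.1, -34.1, 238.0]
tcp_rot: [3.142, 0.0, -0.17]
contact_force: [-0.9, 0.7, 0.2]
grip_width: 32.1
finger_force: 0.0
time: 16.68
tool_pos: [649.2, -34.8, 238.7]
tcp_rot: [3.14, -0.001, -0.17]
contact_force: [-1.4, -5.5, 2.5]
grip_width: 14.4
finger_force: 30.0
time: 17.3
tool_pos: [649.1, -33.9, 299.4]
tcp_rot: [-3.141, -0.0, -0.17]
contact_force: [0.4, -0.5, -0.4]
grip_width: 14.5
finger_force: 30.0
```

View pics/w6.png

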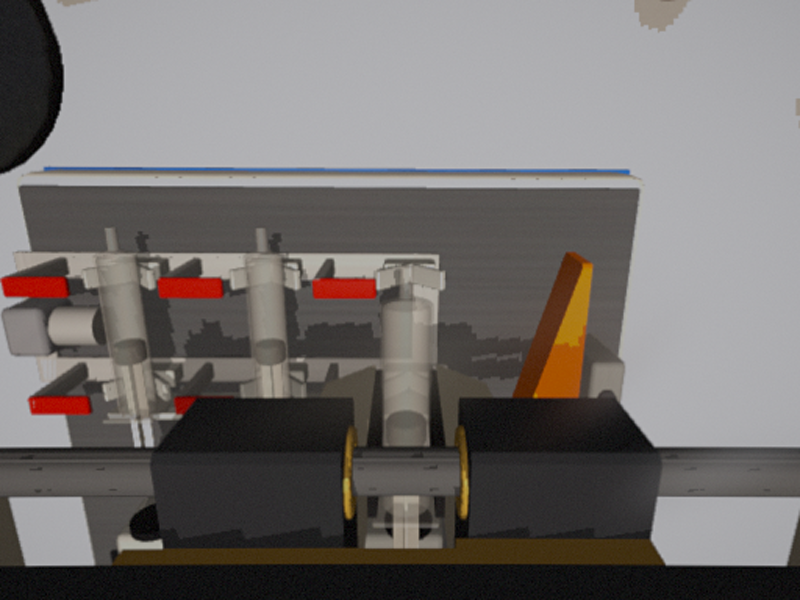

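The syringe is in hand: barrel shoulder at (408,297), and cradle 2 is empty with its saddles bare. Carry it to the tray's left part.

```bash
cat >> h.py <<'E'
def tr(x,y,z):
    a=.11;q=np.array([645.3,-353.5])+x*np.array([np.cos(a),np.sin(a)])+y*np.array([-np.sin(a),np.cos(a)]); to(q[0],q[1],z,a)
E
python3 -c "
from h import *
tr(0,65,140); tr(0,65,26)"
```

```text
go [ 6.3816e+02 -2.8889e+02  1.4000e+02  1.1000e-01] -> dx,dy,dz 31.7 253.2 3.6 turn -0.280 rows 4.1 | w 14.7 t 17.35 j6 1.57
go [ 6.3816e+02 -2.8889e+02  2.6000e+01  1.1000e-01] -> dx,dy,dz 31.7 253.2 117.6 turn -0.280 rows 4.5 | w 14.7 t 17.35 j6 1.57
```

```bash
python3 shift.py '[[0,6,45,0,-0.06],[0,12,100,0,-0.12],[0,20,160,0,-0.2],[0,28,215,0,-0.26],[0,31.7,253,0,-0.28]]'; python3 shift.py '[[0,0,0,20,0],[0,0,0,60,0],[0,0,0,95,0],[0,0,0,108,0],[0,0,0,112,0]]';  python3 -c "
from h import *
tr(0,65,25)"
```

```text
time: 17.98
tool_pos: [637.0, -291.5, 298.2]
tcp_rot: [3.141, -0.0, 0.109]
contact_force: [0.3, 0.9, 0.0]
grip_width: 14.4
finger_force: 30.0
time: 18.6
tool_pos: [637.6, -288.8, 186.1]
tcp_rot: [-3.142, 0.0, 0.11]
contact_force: [0.2, 0.2, -0.3]
grip_width: 14.7
finger_force: 30.0
go [ 6.3816e+02 -2.8889e+02  2.5000e+01  1.1000e-01] -> dx,dy,dz 0.5 0.1 2.1 turn -0.000 rows 0.0 | w 14.7 t 18.60 j6 0.93
```

Release, then go for cradle 1.

```bash
python3 shift.py '[[0,0,0,2,0],[32,0,0,2,0],[32,0,0,2,0],[32,0,0,-10,0],[32,0,0,-50,0]]'; python3 shift.py '[[32,0,0,-50,0],[32,0,0,-70,0]]'; python3 -c "
from h import *
cr(1,11,125);cr(1,11,80)"
```

```text
time: 19.23
tool_pos: [636.9, -288.6, 235.2]
tcp_rot: [-3.139, 0.004, 0.11]
contact_force: [-0.1, -0.7, 0.5]
grip_width: 31.8
finger_force: 0.0
time: 19.48
tool_pos: [637.9, -289.0, 311.6]
tcp_rot: [3.137, -0.006, 0.11]
contact_force: [-0.0, 0.2, -0.6]
grip_width: 32.5
finger_force: 0.0
go [ 6.5872e+02  2.2580e+01  1.2500e+02 -1.7000e-01] -> dx,dy,dz 54.8 -307.4 27.6 turn 0.280 rows 5.0 | w 32.5 t 19.48 j6 0.93
go [ 6.5872e+02  2.2580e+01  8.0000e+01 -1.7000e-01] -> dx,dy,dz 54.8 -307.4 72.6 turn 0.280 rows 5.1 | w 32.5 t 19.48 j6 0.93
```

```bash
python3 shift.py '[[32,11,-61,0,0.1],[32,22,-122,0,0.2],[32,33,-183,0,0.28],[32,44,-244,0,0.28],[32,54.8,-304,0,0.28]]'; python3 shift.py '[[32,0,-3.4,10,0],[32,0,-3.4,20,0],[32,0,-3.4,20,0]]'; python3 -c "
from h import *
cr(1,11,80)"
```

```text
time: 20.1
tool_pos: [658.5, 21.3, 307.7]
tcp_rot: [-3.141, -0.002, -0.17]
contact_force: [-0.4, 0.0, 0.2]
grip_width: 31.9
finger_force: 0.0
time: 20.48
tool_pos: [659.0, 21.1, 285.2]
tcp_rot: [3.141, 0.002, -0.172]
contact_force: [-0.1, 0.6, -0.5]
grip_width: 31.9
finger_force: 0.0
go [ 6.5872e+02  2.2580e+01  8.0000e+01 -1.7000e-01] -> dx,dy,dz -0.5 -1.4 46.2 turn -0.002 rows 0.7 | w 31.9 t 20.48 j6 1.66
```

```bash
python3 shift.py '[[32,-0.3,-1.3,20,0],[32,-0.3,-1.3,32,0],[32,-0.3,-1.3,41,0],[32,-0.3,-1.3,46,0],[32,-0.3,-1.3,46,0]]'; python3 shift.py '[[10,0,0,0,0],[0,0,0,0,0],[0,0,0,0,0]]'; python3 shift.py '[[0,0,0,-4,0],[0,0,0,-10,0],[0,0,0,-20,0],[0,0,0,-40,0],[0,0,0,-60,0]]'; python3 -c "
from h import *
tr(0,15,140); tr(0,15,25)"
```

```text
time: 21.1
tool_pos: [659.1, 23.9, 240.0]
tcp_rot: [3.141, 0.0, -0.17]
contact_force: [0.2, -1.3, -0.8]
grip_width: 32.1
finger_force: 0.0
time: 21.48
tool_pos: [659.2, 22.7, 241.1]
tcp_rot: [3.139, -0.001, -0.17]
contact_force: [-1.9, -6.6, 2.5]
grip_width: 14.6
finger_force: 30.0
time: 22.1
tool_pos: [659.2, 24.3, 301.4]
tcp_rot: [-3.142, -0.0, -0.17]
contact_force: [-1.2, 0.4, -0.7]
grip_width: 14.2
finger_force: 30.0
go [ 6.4365e+02 -3.3859e+02  1.4000e+02  1.1000e-01] -> dx,dy,dz 46.1 360.2 2.4 turn -0.280 rows 5.8 | w 14.2 t 22.10 j6 1.66
go [ 6.4365e+02 -3.3859e+02  2.5000e+01  1.1000e-01] -> dx,dy,dz 46.1 360.2 117.4 turn -0.280 rows 6.1 | w 14.2 t 22.10 j6 1.66
```

```bash
python3 shift.py '[[0,6,50,0,-0.06],[0,14,110,0,-0.12],[0,22,170,0,-0.18],[0,30,230,0,-0.24],[0,37,290,0,-0.28]]'; python3 shift.py '[[0,-9,45,0,0],[0,-11,68,0,0],[0,-11,70,20,0],[0,-11,70,40,0],[0,-11,70,60,0]]';  python3 -c "
from h import *
tr(0,15,25)"
```

```text
time: 22.72
tool_pos: [646.3, -269.7, 301.2]
tcp_rot: [3.141, -0.001, 0.112]
contact_force: [0.4, -0.4, -0.8]
grip_width: 14.6
finger_force: 30.0
time: 23.35
tool_pos: [643.3, -337.2, 238.4]
tcp_rot: [-3.14, 0.001, 0.111]
contact_force: [-0.0, 0.6, 0.4]
grip_width: 14.6
finger_force: 30.0
go [ 6.4365e+02 -3.3859e+02  2.5000e+01  1.1000e-01] -> dx,dy,dz 0.2 1.4 54.4 turn 0.001 rows 0.9 | w 14.6 t 23.35 j6 0.87
```

```bash
python3 shift.py '[[0,0,1,25,0],[0,0,1,45,0],[0,0,1,53,0],[0,0,1,54,0],[32,0,1,54,0]]'; python3 shift.py '[[32,0,0,0,0],[32,0,0,0,0],[32,0,0,-20,0],[32,0,0,-70,0],[32,0,0,-120,0]]'; python3 -c "
from h import *
cr(0,11,125);cr(0,11,82)"
```

```text
time: 23.98
tool_pos: [643.7, -340.0, 187.3]
tcp_rot: [3.14, -0.001, 0.11]
contact_force: [0.5, -0.4, -0.8]
grip_width: 20.6
finger_force: 0.0
time: 24.6
tool_pos: [643.2, -339.8, 309.1]
tcp_rot: [3.141, -0.001, 0.11]
contact_force: [0.2, -0.6, 0.4]
grip_width: 31.7
finger_force: 0.0
go [ 6.6853e+02  7.9750e+01  1.2500e+02 -1.7000e-01] -> dx,dy,dz 71.1 -414.3 25.1 turn 0.280 rows 6.7 | w 31.7 t 24.60 j6 0.87
go [ 6.6853e+02  7.9750e+01  8.2000e+01 -1.7000e-01] -> dx,dy,dz 71.1 -414.3 68.1 turn 0.280 rows 6.8 | w 31.7 t 24.60 j6 0.87
```

```bash
python3 shift.py '[[28,10,-60,0,0.05],[28,21,-121,0,0.1],[28,31,-182,0,0.16],[28,42,-243,0,0.22],[28,52,-304,0,0.28]]'; python3 -c "
from h import *
cr(0,11,125);cr(0,11,82)"
```

```text
time: 25.22
tool_pos: [661.7, -30.0, 308.3]
tcp_rot: [-3.142, -0.003, -0.172]
contact_force: [0.1, 0.0, 0.5]
grip_width: 27.8
finger_force: 0.0
go [ 6.6853e+02  7.9750e+01  1.2500e+02 -1.7000e-01] -> dx,dy,dz -12.1 -109.3 24.3 turn -0.002 rows 1.8 | w 27.8 t 25.23 j6 1.58
go [ 6.6853e+02  7.9750e+01  8.2000e+01 -1.7000e-01] -> dx,dy,dz -12.1 -109.3 67.3 turn -0.002 rows 2.1 | w 27.8 t 25.23 j6 1.58
```

```bash
python3 shift.py '[[28,-6,-55,0,0],[28,-12,-108,0,0],[28,-12,-109,20,0],[28,-12,-109,25,0],[28,-12,-109,25,0]]'; python3 -c "
from h import *
cr(0,11,82)"
```

```text
time: 25.85
tool_pos: [668.4, 76.7, 281.9]
tcp_rot: [3.141, -0.0, -0.171]
contact_force: [-0.7, 0.3, 0.6]
grip_width: 28.1
finger_force: 0.0
go [ 6.6853e+02  7.9750e+01  8.2000e+01 -1.7000e-01] -> dx,dy,dz -0.4 -3.0 40.9 turn -0.001 rows 0.7 | w 28.1 t 25.85 j6 1.74
```

```bash
python3 shift.py '[[28,0,-1.5,0,0],[28,0,-1.5,8,0],[28,0,-1.5,14,0],[28,0,-1.5,14,0]]'; python3 -c "
from h import *
cr(0,11,82)"
```

```text
time: 26.35
tool_pos: [668.4, 78.8, 266.3]
tcp_rot: [3.141, 0.002, -0.17]
contact_force: [0.8, 0.2, 0.2]
grip_width: 28.2
finger_force: 0.0
go [ 6.6853e+02  7.9750e+01  8.2000e+01 -1.7000e-01] -> dx,dy,dz -0.0 -0.9 25.3 turn -0.000 rows 0.4 | w 28.2 t 26.35 j6 1.74
```

```bash
python3 shift.py '[[28,0,-0.7,12,0],[28,0,-0.7,19,0],[28,0,-0.7,23,0],[28,0,-0.7,25,0],[28,0,-0.7,25,0]]'; python3 shift.py '[[10,0,0,0,0],[0,0,0,0,0],[0,0,0,0,0]]'; python3 shift.py '[[0,0,0,-4,0],[0,0,0,-10,0],[0,0,0,-20,0],[0,0,0,-40,0],[0,0,0,-60,0]]'; python3 -c "
from h import *
tr(0,-35,140)"
```

```text
time: 26.98
tool_pos: [668.7, 79.7, 242.2]
tcp_rot: [3.141, -0.0, -0.17]
contact_force: [-0.4, -0.3, -0.3]
grip_width: 28.0
finger_force: 0.0
time: 27.35
tool_pos: [668.8, 79.3, 242.6]
tcp_rot: [3.141, -0.001, -0.17]
contact_force: [-0.6, -3.7, 1.6]
grip_width: 14.7
finger_force: 30.0
time: 27.98
tool_pos: [668.7, 79.8, 303.4]
tcp_rot: [-3.141, -0.0, -0.17]
contact_force: [0.0, -0.9, -0.6]
grip_width: 14.5
finger_force: 30.0
go [ 6.4914e+02 -3.8829e+02  1.4000e+02  1.1000e-01] -> dx,dy,dz 59.9 464.6 4.4 turn -0.280 rows 7.5 | w 14.5 t 27.98 j6 1.75
```

```bash
python3 shift.py '[[0,7,58,0,-0.06],[0,14,116,0,-0.12],[0,22,175,0,-0.18],[0,30,234,0,-0.24],[0,37,293,0,-0.28]]'; python3 -c "
from h import *
tr(0,-35,140)"
```

```text
time: 28.6
tool_pos: [655.4, -217.1, 303.2]
tcp_rot: [3.141, -0.001, 0.112]
contact_force: [0.5, 0.1, -0.5]
grip_width: 14.5
finger_force: 30.0
go [ 6.4914e+02 -3.8829e+02  1.4000e+02  1.1000e-01] -> dx,dy,dz -25.3 169.4 4.2 turn 0.002 rows 2.7 | w 14.5 t 28.60 j6 1.03
```

```bash
python3 shift.py '[[0,-8,57,0,0],[0,-17,114,0,0],[0,-25,165,0,0],[0,-25,169,30,0],[0,-25,169,60,0]]'; python3 shift.py '[[0,0,0,20,0],[0,0,0,40,0],[0,0,0,46,0],[0,0,0,46,0]]'; python3 -c "
from h import *
tr(0,-35,26)"
```

```text
time: 29.22
tool_pos: [648.8, -387.5, 242.3]
tcp_rot: [3.141, -0.001, 0.108]
contact_force: [0.1, 0.1, -0.7]
grip_width: 14.3
finger_force: 30.0
time: 29.72
tool_pos: [649.4, -386.0, 196.4]
tcp_rot: [3.141, -0.0, 0.11]
contact_force: [-0.2, 0.3, 0.2]
grip_width: 14.5
finger_force: 30.0
go [ 6.4914e+02 -3.8829e+02  2.6000e+01  1.1000e-01] -> dx,dy,dz -0.5 2.2 11.4 turn 0.000 rows 0.2 | w 14.5 t 29.73 j6 0.82
```

```bash
python3 shift.py '[[0,0,0,7,0],[0,0,0,10,0],[0,0,0,10,0],[32,0,0,10,0],[32,0,0,10,0]]'; python3 shift.py '[[32,0,0,-20,0],[32,0,0,-70,0],[32,0,0,-130,0],[32,0,0,-190,0],[32,0,0,-215,0]]'; python3 -c "
from h import *
to(440,-330,245,0.02)"
```

```text
time: 30.35
tool_pos: [649.3, -386.2, 186.6]
tcp_rot: [3.141, -0.0, 0.11]
contact_force: [-0.2, -0.6, -0.6]
grip_width: 29.1
finger_force: 0.0
time: 30.98
tool_pos: [648.8, -385.7, 409.0]
tcp_rot: [3.135, -0.007, 0.11]
contact_force: [-0.3, -0.4, 0.3]
grip_width: 31.9
finger_force: 0.0
go [ 4.40e+02 -3.30e+02  2.45e+02  2.00e-02] -> dx,dy,dz -201.5 -78.3 5.0 turn 0.090 rows 3.5 | w 31.9 t 30.98 j6 0.82
```

```bash
python3 shift.py '[[32,-55,-20,0,0.03],[32,-110,-45,0,0.06],[32,-165,-65,0,0.09],[32,-213,-75,0,0.09],[32,-213,-75,0,0.09]]'; python3 shift.py '[[32,0,0,0,0],[32,0,0,0,0]]'; python3 -c "
from h import *
import pickle
c=bot.capture('wrist'); crop(c,0,0,512,300,1.5625,'pics/w7.png'); pickle.dump(c,open('w7.pkl','wb'))
t=bot.capture('top'); pickle.dump(t,open('t7.pkl','wb')); crop(t,122,88,412,290,2.7,'pics/t7.png')
print(bot.get_obs()['tool_pos'])"
```

```text
time: 31.6
tool_pos: [426.7, -334.3, 403.5]
tcp_rot: [3.14, -0.001, 0.018]
contact_force: [0.1, -0.4, -0.3]
grip_width: 32.2
finger_force: 0.0
time: 31.85
tool_pos: [430.3, -335.1, 401.7]
tcp_rot: [3.141, -0.001, 0.02]
contact_force: [-1.0, -0.1, 0.4]
grip_width: 31.9
finger_force: 0.0
[ 430.17786892 -334.98734567  401.08421649]
```

View pics/w7.png

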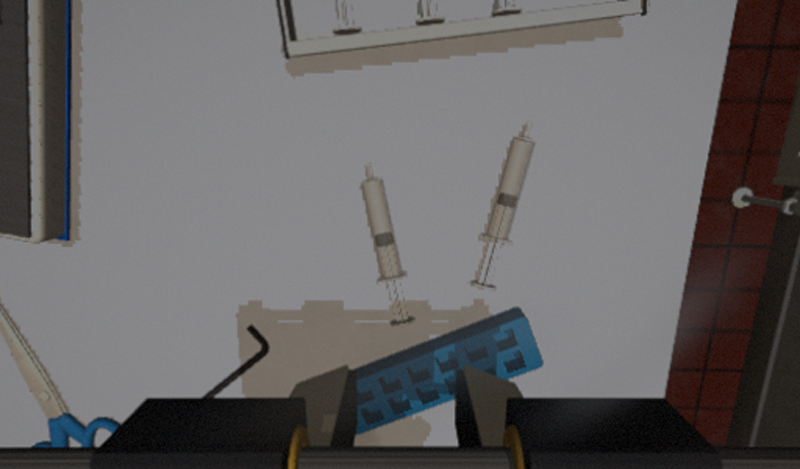

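View pics/t7.png

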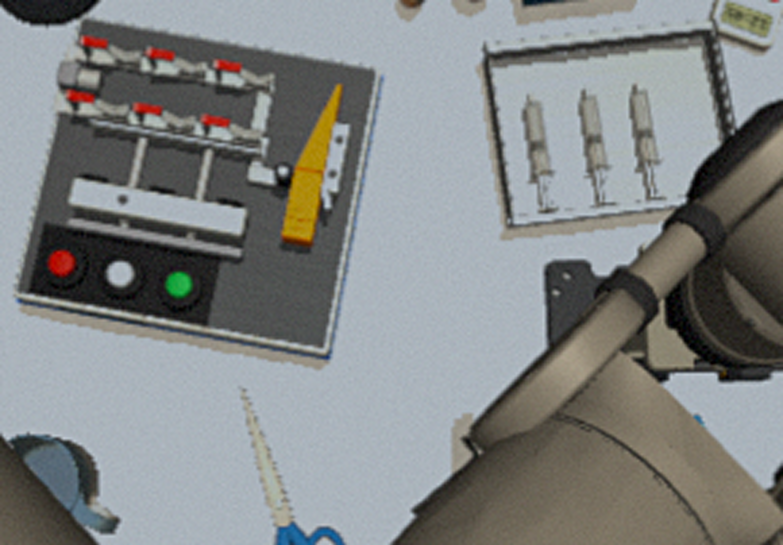

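Three used syringes lie side by side in the tray, the cradles are empty and the wedge still holds. New A: nozzle tip (368,165), flange (391,276), thumb disc (402,321); new B: nozzle (526,124), flange (495,238), disc (483,286).

```bash
python3 - <<'E'
from h import *
import pickle; w=pickle.load(open('w7.pkl','rb'))
g=lambda p:((p[0]+.5)*.64-.5,(p[1]+.5)*.64-.5)
for n,pts in {"A":[(368,165),(391,276),(402,321)],"B":[(526,124),(495,238),(483,286)]}.items():
    X=[plane(w,g(p),10.5)[:2] for p in pts]
    u=X[0]-X[2];L=np.linalg.norm(u);u/=L
    m=[X[0]-57*u,X[1]+22*u,X[2]+57*u]
    print(n,"len",L.round(1),"flange-to-noz",np.linalg.norm(X[0]-X[1]).round(1),"yaw",np.arctan2(u[1],u[0]).round(3),"mids",np.round(m,1).tolist())
    mm=np.mean(m,0);q=mm+11*u;yaw=np.arctan2(u[1],u[0]); to(q[0],q[1],60,yaw)
E
```

```text
A len 112.1 flange-to-noz 77.6 yaw 0.222 mids [[437.4, -320.6], [438.6, -319.5], [439.2, -320.2]]
go [ 4.4912e+02 -3.1767e+02  6.0000e+01  2.2000e-01] -> dx,dy,dz 19.3 -16.9 182.1 turn -0.202 rows 2.9 | w 32.2 t 31.95 j6 0.75
B len 111.7 flange-to-noz 76.6 yaw -0.189 mids [[464.9, -400.2], [467.4, -400.2], [467.1, -400.6]]
go [ 4.7729e+02 -4.0238e+02  6.0000e+01 -1.9000e-01] -> dx,dy,dz 45.7 68.4 182.1 turn 0.209 rows 3.2 | w 32.2 t 31.95 j6 0.75
```

```bash
python3 shift.py '[[32,17,-17,50,-0.1],[32,17,-17,105,-0.202],[32,17,-17,155,-0.202],[32,17,-17,180,-0.202],[32,17,-17,182,-0.202]]'; python3 shift.py '[[32,0,0,0,0],[32,0,0,0,0]]';  python3 -c "
from h import *
to(446.7,-318,20.5,.222)"
```

```text
time: 32.58
tool_pos: [446.0, -317.2, 217.1]
tcp_rot: [-3.138, 0.002, 0.222]
contact_force: [0.2, -1.4, 0.0]
grip_width: 31.9
finger_force: 0.0
time: 32.83
tool_pos: [446.5, -317.9, 220.7]
tcp_rot: [3.139, -0.002, 0.222]
contact_force: [-0.1, 0.1, -0.8]
grip_width: 31.8
finger_force: 0.0
go [ 4.467e+02 -3.180e+02  2.050e+01  2.200e-01] -> dx,dy,dz 0.2 0.1 41.2 turn -0.000 rows 0.7 | w 31.8 t 32.83 j6 0.59
```

```bash
python3 shift.py '[[32,0,0,15,0],[32,0,0,27,0],[32,0,0,35,0],[32,0,0,39,0],[32,0,0,40.5,0]]'; python3 shift.py '[[20,0,0,0,0],[0,0,0,0,0],[0,0,0,0,0],[0,0,0,0,0]]'; python3 shift.py '[[0,0,0,-4,0],[0,0,0,-15,0],[0,0,0,-35,0],[0,0,0,-70,0],[0,0,0,-100,0]]'; python3 shift.py '[[0,0,0,0,0],[0,0,0,0,0]]'; python3 - <<'E'
from h import *
import pickle
c=bot.capture('wrist'); pickle.dump(c,open('w8.pkl','wb'))
r=pickle.load(open('w6.pkl','rb'))
a=[cv2.resize(x['color'][150:384,200:320,::-1],None,fx=3.3,fy=2.5,interpolation=cv2.INTER_CUBIC) for x in (r,c)]
cv2.imwrite('pics/cmp.png',np.hstack(a)[:600,:800])
for n,x in (("ref",r),("new",c)):
    gr=cv2.cvtColor(x['color'],cv2.COLOR_RGB2GRAY).astype(int)
    print(n,gr[165:290,253:268].mean(1).round(0).astype(int).tolist())
E
```

```text
time: 33.45
tool_pos: [445.9, -317.6, 178.4]
tcp_rot: [-3.141, 0.0, 0.222]
contact_force: [-0.3, 0.1, 0.0]
grip_width: 32.4
finger_force: 0.0
time: 33.95
tool_pos: [446.0, -317.7, 179.0]
tcp_rot: [3.141, -0.0, 0.222]
contact_force: [1.0, 0.2, -0.1]
grip_width: 14.6
finger_force: 30.0
time: 34.58
tool_pos: [445.9, -317.5, 280.7]
tcp_rot: [3.141, -0.001, 0.222]
contact_force: [0.9, 0.6, 0.1]
grip_width: 14.2
finger_force: 30.0
time: 34.83
tool_pos: [445.7, -317.3, 278.4]
tcp_rot: [-3.141, 0.0, 0.222]
contact_force: [0.5, -0.4, -0.2]
grip_width: 14.6
finger_force: 30.0
ref [139, 94, 81, 92, 113, 124, 141, 144, 141, 141, 141, 141, 141, 140, 139, 135, 124, 123, 120, 118, 118, 117, 117, 114, 110, 108, 101, 110, 126, 132, 132, 131, 131, 132, 141, 148, 148, 148, 148, 148, 148, 146, 145, 144, 144, 144, 144, 144, 144, 143, 143, 143, 143, 142, 143, 143, 142, 142, 141, 141, 141, 141, 140, 140, 145, 149, 150, 142, 138, 137, 137, 137, 138, 142, 142, 142, 143, 145, 146, 146, 146, 146, 145, 145, 143, 140, 138, 137, 137, 137, 138, 138, 138, 138, 139, 139, 139, 128, 107, 94, 92, 92, 92, 91, 92, 92, 91, 92, 94, 99, 103, 104, 104, 104, 104, 104, 104, 103, 105, 104, 78, 38, 32, 40, 52]
new [119, 124, 128, 128, 128, 128, 128, 128, 128, 128, 128, 128, 128, 128, 128, 128, 129, 128, 128, 124, 117, 110, 105, 113, 116, 117, 116, 116, 126, 130, 129, 125, 123, 123, 123, 123, 122, 122, 122, 122, 123, 123, 122, 123, 123, 123, 122, 122, 122, 122, 122, 122, 121, 122, 122, 122, 121, 121, 121, 121, 121, 121, 121, 121, 120, 120, 120, 120, 119, 120, 119, 119, 119, 118, 118, 118, 118, 118, 118, 118, 118, 117, 117, 118, 117, 117, 118, 117, 117, 117, 117, 118, 118, 101, 76, 67, 66, 65, 65, 64, 64, 64, 65, 67, 70, 73, 73, 73, 73, 72, 72, 72, 73, 72, 72, 71, 71, 79, 101, 113, 84, 34, 17, 22, 32]
```

```bash
cat > hand.py <<'E'
from h import *
import pickle
def inhand(c,tcp,yaw,off,row,col=260):
    z=tcp[2]-159-off; X=plane(c,(col,row),z)[:2]-np.array(tcp[:2])
    return X@np.array([np.cos(yaw),np.sin(yaw)])
E
python3 - <<'E'
from hand import *
r=pickle.load(open('w6.pkl','rb'));c=pickle.load(open('w8.pkl','rb'))
for n,a,b in (("dip",191,187),("piston",262.5,258.5)):
    print(n,inhand(r,[649.1,-33.9,299.4],-.17,8.7,a),inhand(c,[445.7,-317.3,278.4],.222,9.5,b))
E
```

```text
dip 37.2830399477496 39.15107741178502
piston 1.7678182951668888 3.7046288758129697
```

```bash
python3 -c "
from h import *
cr(2,9.5,135)"
```

```text
go [ 6.4743e+02 -3.4330e+01  1.3500e+02 -1.7000e-01] -> dx,dy,dz 259.1 -231.6 -16.1 turn 0.392 rows 5.6 | w 14.5 t 34.88 j6 0.59
```

```bash
python3 shift.py '[[0,35,-31,-16,0.07],[0,75,-67,-16,0.15],[0,115,-103,-16,0.23],[0,155,-139,-16,0.31],[0,195,-174,-16,0.392]]'; python3 -c "
from h import *
cr(2,9.5,135)"
```

```text
time: 35.5
tool_pos: [598.5, -103.3, 293.2]
tcp_rot: [-3.141, 0.003, -0.173]
contact_force: [0.3, -0.5, -0.8]
grip_width: 14.7
finger_force: 30.0
go [ 6.4743e+02 -3.4330e+01  1.3500e+02 -1.7000e-01] -> dx,dy,dz 36.4 -76.4 -0.8 turn -0.003 rows 1.4 | w 14.7 t 35.50 j6 1.45
```

```bash
python3 shift.py '[[0,14,-30,0,0],[0,29,-60,0,0],[0,36,-76,5,0],[0,36,-76,15,0],[0,36,-76,15,0]]'; python3 shift.py '[[0,0,0,0,0],[0,0,0,0,0]]'; python3 -c "
from h import *
cr(2,9.5,80.5)"
```

```text
time: 36.12
tool_pos: [645.3, -37.0, 277.8]
tcp_rot: [3.141, 0.004, -0.171]
contact_force: [-0.0, 0.8, -0.8]
grip_width: 14.6
finger_force: 30.0
time: 36.38
tool_pos: [646.1, -37.0, 280.2]
tcp_rot: [3.141, -0.001, -0.171]
contact_force: [0.7, 0.3, -0.8]
grip_width: 14.1
finger_force: 30.0
go [ 6.4743e+02 -3.4330e+01  8.0500e+01 -1.7000e-01] -> dx,dy,dz 0.9 -2.8 40.7 turn -0.001 rows 0.7 | w 14.1 t 36.38 j6 1.57
```

```bash
python3 shift.py '[[0,0.9,-2.8,5,-0.001],[0,0.9,-2.8,12,-0.001],[0,0.9,-2.8,20,-0.001],[0,0.9,-2.8,25,0],[0,0.9,-2.8,25,0]]'; python3 -c "
from h import *
cr(2,9.5,80.5)"
```

```text
time: 37.0
tool_pos: [647.5, -33.5, 254.0]
tcp_rot: [3.142, 0.001, -0.17]
contact_force: [-0.2, 0.5, -0.0]
grip_width: 14.5
finger_force: 30.0
go [ 6.4743e+02 -3.4330e+01  8.0500e+01 -1.7000e-01] -> dx,dy,dz 0.1 0.8 14.5 turn -0.000 rows 0.2 | w 14.5 t 37.00 j6 1.57
```

```bash
python3 shift.py '[[0,0,0.5,4,0],[0,0,0.7,7,0],[0,0,0.7,10,0],[0,0,0.7,12,0],[0,0,0.7,12.5,0]]';  python3 shift.py '[[0,0,0,0.7,0],[0,0,0,1.5,0],[0,0,0,2,0],[0,0,0,2,0]]'; python3 -c "
from h import *
cr(2,9.5,80.5)"
```

```text
time: 37.62
tool_pos: [647.5, -34.3, 242.2]
tcp_rot: [3.141, -0.0, -0.17]
contact_force: [-0.6, -1.3, 0.4]
grip_width: 14.6
finger_force: 30.0
time: 38.12
tool_pos: [647.6, -34.6, 240.7]
tcp_rot: [3.141, -0.001, -0.17]
contact_force: [-2.1, -3.6, 5.4]
grip_width: 14.5
finger_force: 30.0
go [ 6.4743e+02 -3.4330e+01  8.0500e+01 -1.7000e-01] -> dx,dy,dz -0.2 -0.3 1.2 turn -0.000 rows 0.0 | w 14.5 t 38.12 j6 1.57
```

```bash
python3 shift.py '[[30,0,0,-0.5,0],[30,0,0,-0.5,0],[30,0,0,-0.5,0],[30,0,0,-15,0],[30,0,0,-50,0]]'; python3 shift.py '[[30,0,0,-60,0],[30,0,0,-110,0],[30,0,0,-110,0],[30,0,0,-110,0]]'; python3 -c "
from h import *
to(600,29.7,236.5,-.17)"
```

```text
time: 38.75
tool_pos: [647.1, -34.1, 289.8]
tcp_rot: [-3.142, 0.004, -0.17]
contact_force: [-0.0, 0.2, 0.2]
grip_width: 30.0
finger_force: 0.0
time: 39.25
tool_pos: [647.2, -34.1, 400.3]
tcp_rot: [3.142, 0.0, -0.17]
contact_force: [0.4, -0.9, -0.7]
grip_width: 30.0
finger_force: 0.0
go [ 6.000e+02  2.970e+01  2.365e+02 -1.700e-01] -> dx,dy,dz -57.3 -54.9 4.8 turn -0.000 rows 1.3 | w 30.0 t 39.25 j6 1.57
```

```bash
python3 shift.py '[[30,-28,-27,2,0],[30,-57,-55,5,0],[30,-57,-55,5,0],[30,-57,-55,5,0]]'; python3 shift.py '[[30,0,0,0,0]]'; cat > cmp.py <<'E'
from hand import *
def prof(c,k,z=71,t0=0):
    s=np.arange(SM-65,SM+65,1.0); L=[]
    for d in (-2,0,2):
        X=np.array([np.r_[a*EX+(CR[k]+t0+d)*EY,z] for a in s]); p=proj(c,X).astype(np.float32)
        g=cv2.cvtColor(c['color'],cv2.COLOR_RGB2GRAY)
        L.append(cv2.remap(g,p[:,0].reshape(1,-1),p[:,1].reshape(1,-1),cv2.INTER_LINEAR)[0].astype(float))
    return s-SM,np.mean(L,0)
E
python3 - <<'E'
from cmp import *
c=bot.capture('wrist'); pickle.dump(c,open('w9.pkl','wb')); r=pickle.load(open('w5.pkl','rb'))
print(bot.get_obs()['tool_pos'])
s,a=prof(r,2);_,b=prof(c,2)
for i in range(0,130,2): print(int(s[i]),int(a[i]),int(b[i]),end=' | ')
best=[(np.corrcoef(a[15:115],b[15+d:115+d])[0,1].round(3),d) for d in range(-12,13)]
print(sorted(best)[-4:])
E
```

```text
time: 39.75
tool_pos: [600.8, 29.5, 394.3]
tcp_rot: [3.141, 0.001, -0.17]
contact_force: [0.0, -0.4, -0.4]
grip_width: 30.1
finger_force: 0.0
time: 39.88
tool_pos: [601.1, 28.8, 394.6]
tcp_rot: [3.141, 0.001, -0.171]
contact_force: [-1.1, -1.1, 0.3]
grip_width: 29.9
finger_force: 0.0
[601.07293387  28.85164255 394.71340166]
-65 91 93 | -63 90 92 | -61 89 91 | -59 90 92 | -57 179 180 | -55 119 124 | -53 168 173 | -51 177 178 | -49 182 177 | -47 179 174 | -45 176 175 | -43 173 175 | -41 175 185 | -39 176 183 | -37 177 183 | -35 176 180 | -33 177 178 | -31 182 178 | -29 180 177 | -27 178 178 | -25 172 183 | -23 160 168 | -21 130 134 | -19 170 170 | -17 170 169 | -15 169 168 | -13 167 169 | -11 167 170 | -9 167 173 | -7 166 172 | -5 169 171 | -3 170 169 | -1 170 168 | 1 159 160 | 3 111 114 | 5 111 115 | 7 112 115 | 9 112 114 | 11 158 163 | 13 168 170 | 15 170 171 | 17 169 172 | 19 164 168 | 21 166 168 | 23 169 169 | 25 168 172 | 27 169 170 | 29 164 167 | 31 163 166 | 33 162 165 | 35 159 161 | 37 158 161 | 39 159 162 | 41 160 163 | 43 156 167 | 45 148 152 | 47 132 128 | 49 110 104 | 51 113 115 | 53 111 115 | 55 112 116 | 57 110 112 | 59 89 92 | 61 87 90 | 63 90 92 | [(np.float64(0.802), 2), (np.float64(0.905), -1), (np.float64(0.91), 1), (np.float64(0.984), 0)]
```

The seated syringe's profile matches the used one's exactly (shift 0 mm). Now B: go back to the earlier viewpoint and check whether it moved.

```bash
python3 -c "
from h import *
to(430.2,-335,242.1,.02)"; python3 shift.py '[[32,-30,55,0,-0.04],[32,-60,112,0,-0.08],[32,-84,170,0,-0.12],[32,-104,225,0,-0.16],[32,-106,285,0,-0.19]]'; python3 -c "
from h import *
to(430.2,-335,242.1,.02)"
```

```text
go [ 4.302e+02 -3.350e+02  2.421e+02  2.000e-02] -> dx,dy,dz -106.4 387.6 -6.4 turn -0.191 rows 6.4 | w 30.0 t 39.92 j6 1.66
time: 40.55
tool_pos: [446.4, -235.2, 395.6]
tcp_rot: [3.141, -0.0, 0.02]
contact_force: [1.0, -0.6, 1.2]
grip_width: 31.7
finger_force: 0.0
go [ 4.302e+02 -3.350e+02  2.421e+02  2.000e-02] -> dx,dy,dz -18.2 99.5 -5.5 turn 0.000 rows 1.6 | w 31.7 t 40.55 j6 0.91
```

```bash
python3 shift.py '[[32,-10,50,-5,0],[32,-18,96,-5.5,0],[32,-18,99.5,-5.5,0],[32,-18,99.5,-5.5,0],[32,-18,99.5,-5.5,0]]'; python3 shift.py '[[32,0,0,0,0],[32,0,0,0,0]]'; python3 - <<'E'
from hand import *
c=bot.capture('wrist'); pickle.dump(c,open('w10.pkl','wb')); r=pickle.load(open('w7.pkl','rb'))
print(bot.get_obs()['tool_pos'],bot.get_obs()['tcp_rot'])
G=lambda x:cv2.cvtColor(x['color'],cv2.COLOR_RGB2GRAY)
T=G(r)[72:190,294:346]  # B region
m=cv2.matchTemplate(G(c),T,cv2.TM_CCOEFF_NORMED); _,v,_,l=cv2.minMaxLoc(m); print("match",v,l,"was",(294,72))
q=proj(c,[[466.5,-400.3,10.5]])-proj(r,[[466.5,-400.3,10.5]]); print("expected shift",q)
crop(c,200,60,400,210,4,'pics/b.png')
E
```

```text
time: 41.18
tool_pos: [432.1, -332.1, 400.7]
tcp_rot: [-3.141, 0.0, 0.021]
contact_force: [0.7, -0.2, 0.2]
grip_width: 32.0
finger_force: 0.0
time: 41.42
tool_pos: [432.1, -332.4, 400.9]
tcp_rot: [3.141, -0.0, 0.021]
contact_force: [-0.7, -0.4, 0.5]
grip_width: 32.2
finger_force: 0.0
[ 432.06167555 -332.57073407  400.87598414] [ 3.14141329e+00 -1.13957938e-04  2.07316230e-02]
match 0.9618349671363831 (297, 73) was (294, 72)
expected shift [[2.80164846 1.57029026]]
```

```bash
python3 -c "
from h import *
to(476,-402,60,-.2)"
```

```text
go [ 4.76e+02 -4.02e+02  6.00e+01 -2.00e-01] -> dx,dy,dz 42.5 70.3 181.9 turn 0.221 rows 3.2 | w 32.3 t 41.48 j6 0.75
```

```bash
python3 shift.py '[[32,25,40,40,0.1],[32,42,70,85,0.18],[32,42.5,70,135,0.221],[32,42.5,70,170,0.221],[32,42.5,70,182,0.221]]'; python3 shift.py '[[32,0,0,0,0],[32,0,0,0,0],[32,0,0,0,0]]';  python3 -c "
from h import *
to(476,-402,20,-.2)"
```

```text
time: 42.1
tool_pos: [475.4, -401.7, 216.4]
tcp_rot: [-3.139, 0.003, -0.201]
contact_force: [-0.1, 0.0, -0.5]
grip_width: 31.7
finger_force: 0.0
time: 42.48
tool_pos: [476.1, -402.5, 220.5]
tcp_rot: [3.14, -0.002, -0.201]
contact_force: [-0.9, -0.3, -0.3]
grip_width: 32.2
finger_force: 0.0
go [ 4.76e+02 -4.02e+02  2.00e+01 -2.00e-01] -> dx,dy,dz -0.2 -0.5 41.5 turn -0.001 rows 0.7 | w 32.2 t 42.48 j6 0.95
```

```bash
python3 shift.py '[[32,0,0,15,0],[32,0,0,27,0],[32,0,0,35,0],[32,0,0,39,0],[32,0,0,40.5,0]]'; python3 shift.py '[[20,0,0,0,0],[0,0,0,0,0],[0,0,0,0,0],[0,0,0,0,0]]'; python3 shift.py '[[0,0,0,-4,0],[0,0,0,-15,0],[0,0,0,-35,0],[0,0,0,-70,0],[0,0,0,-112,0]]'; python3 shift.py '[[0,0,0,0,0],[0,0,0,0,0]]'; python3 - <<'E'
from hand import *
c=bot.capture('wrist'); pickle.dump(c,open('w11.pkl','wb'))
o=bot.get_obs()
gr=cv2.cvtColor(c['color'],cv2.COLOR_RGB2GRAY).astype(int)
p=gr[165:290,253:268].mean(1); print(p.round(0).astype(int).tolist())
cr(1,9.5,135)
E
```

```text
time: 43.1
tool_pos: [475.6, -402.2, 178.3]
tcp_rot: [-3.141, 0.001, -0.201]
contact_force: [-2.1, 2.7, 8.0]
grip_width: 32.0
finger_force: 4.3
time: 43.6
tool_pos: [475.8, -402.4, 178.5]
tcp_rot: [3.141, -0.001, -0.201]
contact_force: [0.9, 0.0, 0.3]
grip_width: 14.3
finger_force: 30.0
time: 44.22
tool_pos: [475.5, -402.1, 291.4]
tcp_rot: [-3.141, 0.001, -0.201]
contact_force: [0.0, -0.5, -1.2]
grip_width: 14.4
finger_force: 30.0
time: 44.48
tool_pos: [475.5, -402.0, 290.3]
tcp_rot: [-3.142, 0.0, -0.201]
contact_force: [-0.5, -0.1, -0.7]
grip_width: 14.4
finger_force: 30.0
[129, 120, 123, 127, 127, 127, 126, 123, 121, 121, 122, 121, 122, 121, 123, 123, 121, 120, 117, 115, 113, 107, 100, 97, 106, 110, 111, 110, 111, 118, 122, 124, 123, 123, 124, 124, 124, 124, 123, 121, 121, 121, 121, 120, 121, 121, 121, 121, 121, 121, 121, 121, 121, 121, 121, 120, 120, 120, 120, 120, 120, 120, 120, 120, 119, 119, 119, 119, 119, 118, 118, 118, 118, 118, 117, 117, 117, 117, 117, 117, 117, 117, 117, 116, 117, 116, 117, 117, 116, 117, 116, 116, 117, 117, 107, 83, 67, 65, 65, 64, 64, 64, 63, 64, 65, 69, 71, 72, 72, 72, 72, 72, 71, 71, 72, 71, 71, 70, 74, 88, 70, 31, 20, 23, 31]
go [ 6.5724e+02  2.2840e+01  1.3500e+02 -1.7000e-01] -> dx,dy,dz 93.2 -452.5 -4.5 turn -0.031 rows 7.4 | w 14.4 t 44.52 j6 0.95
```

```bash
python3 shift.py '[[0,8,-40,-5,0],[0,20,-95,-5,0],[0,32,-150,-5,0],[0,43,-208,-5,-0.02],[0,55,-265,-5,-0.031]]'; python3 -c "
from h import *
cr(1,10.1,135)"
```

```text
time: 45.15
tool_pos: [582.8, -151.7, 293.8]
tcp_rot: [-3.141, 0.003, -0.17]
contact_force: [0.3, -0.9, -0.1]
grip_width: 14.0
finger_force: 30.0
go [ 6.5783e+02  2.2730e+01  1.3500e+02 -1.7000e-01] -> dx,dy,dz 44.5 -184.7 -0.2 turn 0.000 rows 3.0 | w 14.0 t 45.15 j6 1.36
```

```bash
python3 shift.py '[[0,13,-55,0,0],[0,26,-110,0,0],[0,38,-158,0,0],[0,44,-182,0,0],[0,44,-182,0,0]]'; python3 shift.py '[[0,0,0,10,0],[0,0,0,15,0],[0,0,0,15,0],[0,0,0,15,0]]'; python3 -c "
from h import *
cr(1,10.1,80.5)"
```

```text
time: 45.78
tool_pos: [656.9, 19.6, 293.9]
tcp_rot: [3.141, 0.002, -0.168]
contact_force: [-0.1, 0.2, 0.7]
grip_width: 14.6
finger_force: 30.0
time: 46.28
tool_pos: [656.8, 17.7, 280.4]
tcp_rot: [3.141, -0.0, -0.171]
contact_force: [-0.2, -0.4, -0.4]
grip_width: 14.4
finger_force: 30.0
go [ 6.5783e+02  2.2730e+01  8.0500e+01 -1.7000e-01] -> dx,dy,dz 0.2 -5.2 40.9 turn -0.001 rows 0.7 | w 14.4 t 46.27 j6 1.65
```

```bash
python3 shift.py '[[0,0.2,-5.2,5,0],[0,0.2,-5.2,12,0],[0,0.2,-5.2,20,0],[0,0.2,-5.2,24,0],[0,0.2,-5.2,24,0]]'; python3 shift.py '[[0,0,0,0,0],[0,0,0,0,0]]'; python3 -c "
from h import *
cr(1,10.1,80.5)"
```

```text
time: 46.9
tool_pos: [657.8, 23.4, 255.6]
tcp_rot: [3.141, 0.001, -0.17]
contact_force: [0.4, -0.7, -0.8]
grip_width: 14.8
finger_force: 30.0
time: 47.15
tool_pos: [658.0, 23.4, 256.6]
tcp_rot: [3.142, -0.001, -0.17]
contact_force: [0.0, -0.1, -0.1]
grip_width: 14.4
finger_force: 30.0
go [ 6.5783e+02  2.2730e+01  8.0500e+01 -1.7000e-01] -> dx,dy,dz -0.0 0.7 17.1 turn -0.000 rows 0.3 | w 14.4 t 47.15 j6 1.66
```

```bash
python3 shift.py '[[0,0,0.6,4,0],[0,0,0.6,8,0],[0,0,0.6,11,0],[0,0,0.6,13,0],[0,0,0.6,14,0]]';  python3 shift.py '[[0,0,0,1,0],[0,0,0,2,0],[0,0,0,3,0],[0,0,0,3,0]]'; python3 -c "
from h import *
cr(1,10.1,80.5)"
```

```text
time: 47.78
tool_pos: [657.8, 22.8, 242.0]
tcp_rot: [3.142, 0.0, -0.17]
contact_force: [0.1, -0.2, 0.9]
grip_width: 14.3
finger_force: 30.0
time: 48.28
tool_pos: [657.9, 22.4, 240.1]
tcp_rot: [3.141, -0.001, -0.17]
contact_force: [-1.7, -2.4, 5.6]
grip_width: 14.3
finger_force: 30.0
go [ 6.5783e+02  2.2730e+01  8.0500e+01 -1.7000e-01] -> dx,dy,dz -0.1 -0.4 0.6 turn -0.000 rows 0.0 | w 14.3 t 48.27 j6 1.66
```

Seated by force, same height as before. Release, back off and compare profiles.

```bash
python3 shift.py '[[30,0,0,-0.5,0],[30,0,0,-0.5,0],[30,0,0,-0.5,0],[30,0,0,-15,0],[30,0,0,-50,0]]'; python3 shift.py '[[36,-20,0,-60,0],[36,-50,-3,-110,0],[36,-58,-3,-110,0],[36,-58,-3,-110,0],[36,-58,-3,-110,0]]'; python3 - <<'E'
from cmp import *
c=bot.capture('wrist'); pickle.dump(c,open('w12.pkl','wb')); r=pickle.load(open('w5.pkl','rb'))
print(bot.get_obs()['tool_pos'])
for k in (1,2):
    s,a=prof(r,k);_,b=prof(c,k)
    for i in range(0,130,3): print(int(s[i]),int(a[i]),int(b[i]),end=' | ')
    best=[(np.corrcoef(a[15:115],b[15+d:115+d])[0,1].round(3),d) for d in range(-12,13)]
    print(sorted(best)[-4:])
crop(c,100,20,450,290,2.2,'pics/w12.png')
E
```

```text
time: 48.9
tool_pos: [657.4, 22.9, 288.7]
tcp_rot: [3.141, 0.004, -0.17]
contact_force: [1.0, 0.3, 0.1]
grip_width: 30.0
finger_force: 0.0
time: 49.52
tool_pos: [601.3, 35.4, 397.8]
tcp_rot: [3.141, 0.002, -0.17]
contact_force: [0.5, 0.0, -0.4]
grip_width: 35.8
finger_force: 0.0
[601.4589789   35.40280902 397.67277201]
-65 88 88 | -62 88 88 | -59 87 94 | -56 175 135 | -53 154 169 | -50 185 175 | -47 183 174 | -44 182 170 | -41 184 183 | -38 184 182 | -35 184 180 | -32 182 179 | -29 185 184 | -26 184 185 | -23 175 165 | -20 138 156 | -17 170 171 | -14 170 170 | -11 171 171 | -8 171 171 | -5 171 171 | -2 171 171 | 1 170 166 | 4 111 112 | 7 112 112 | 10 111 115 | 13 148 148 | 16 148 148 | 19 149 148 | 22 148 149 | 25 147 148 | 28 148 149 | 31 148 149 | 34 159 160 | 37 161 162 | 40 161 161 | 43 157 167 | 46 149 115 | 49 94 93 | 52 115 115 | 55 114 114 | 58 114 101 | 61 87 88 | 64 91 92 | [(np.float64(0.887), 1), (np.float64(0.91), -2), (np.float64(0.956), 0), (np.float64(0.983), -1)]
-65 91 77 | -62 89 90 | -59 90 100 | -56 156 134 | -53 168 165 | -50 180 180 | -47 179 179 | -44 172 172 | -41 175 173 | -38 177 177 | -35 176 180 | -32 179 180 | -29 180 176 | -26 175 172 | -23 160 159 | -20 155 158 | -17 170 167 | -14 170 165 | -11 167 166 | -8 167 170 | -5 169 169 | -2 170 166 | 1 159 155 | 4 111 111 | 7 112 114 | 10 118 121 | 13 168 169 | 16 169 169 | 19 164 166 | 22 169 169 | 25 168 169 | 28 164 164 | 31 163 163 | 34 158 158 | 37 158 159 | 40 158 158 | 43 156 163 | 46 128 117 | 49 110 108 | 52 113 113 | 55 112 113 | 58 103 103 | 61 87 87 | 64 90 89 | [(np.float64(0.817), -2), (np.float64(0.897), 1), (np.float64(0.921), -1), (np.float64(0.989), 0)]
```

View pics/w12.png

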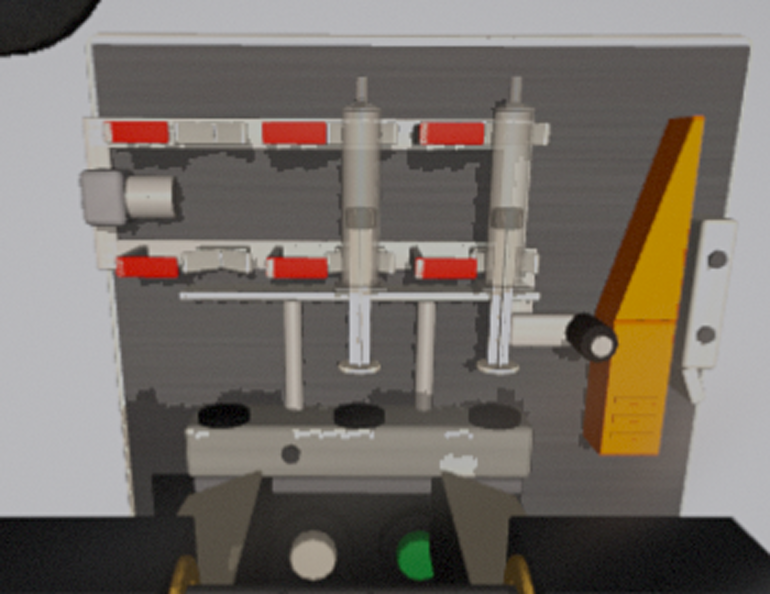

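The picture shows both new syringes seated in cradles 1 and 2 (flanges behind the ridge, nozzles to the rear), keepers still clear, wedge in place. Now fetch the wedge.

```bash
python3 -c "
from h import *
to(545.2,-77.2,120,-.17)"
```

```text
go [ 5.452e+02 -7.720e+01  1.200e+02 -1.700e-01] -> dx,dy,dz -36.3 120.5 118.7 turn -0.000 rows 2.8 | w 36.3 t 49.58 j6 1.67
```

```bash
python3 shift.py '[[36,-20,60,20,0],[36,-36,115,60,0],[36,-36.3,120.5,105,0],[36,-36.3,120.5,119,0],[36,-36.3,120.5,119,0]]'; python3 shift.py '[[36,0,0,0,0],[36,0,0,0,0],[36,0,0,0,0]]'; python3 -c "
from h import *
to(545.2,-77.2,67.2,-.17)"
```

```text
time: 50.2
tool_pos: [545.5, -76.6, 279.5]
tcp_rot: [-3.141, 0.002, -0.17]
contact_force: [0.2, 0.2, 1.2]
grip_width: 36.1
finger_force: 0.0
time: 50.58
tool_pos: [545.2, -76.6, 281.2]
tcp_rot: [3.141, -0.002, -0.169]
contact_force: [0.4, -0.2, -0.2]
grip_width: 36.0
finger_force: 0.0
go [ 5.452e+02 -7.720e+01  6.720e+01 -1.700e-01] -> dx,dy,dz 0.1 0.6 55.0 turn 0.001 rows 0.9 | w 36.0 t 50.58 j6 1.46
```

```bash
python3 shift.py '[[36,0,0.6,20,0],[36,0,0.6,38,0],[36,0,0.6,48,0],[36,0,0.6,53,0],[36,0,0.6,54.5,0]]'; python3 shift.py '[[36,0,0,0,0],[26,0,0,0,0],[0,0,0,0,0],[0,0,0,0,0],[0,0,0,0,0]]'
```

```text
time: 51.2
tool_pos: [545.0, -77.6, 225.9]
tcp_rot: [3.141, -0.001, -0.17]
contact_force: [-0.2, 0.5, 0.6]
grip_width: 36.2
finger_force: 0.0
time: 51.82
tool_pos: [544.9, -77.8, 226.0]
tcp_rot: [3.141, -0.001, -0.17]
contact_force: [-0.1, -3.1, 2.2]
grip_width: 25.5
finger_force: 30.0
```

Gripped (25.5 mm). Pull straight back 125 mm along the cheek.

```bash
python3 shift.py '[[0,-4,0,-0.5,0],[0,-12,0,-0.5,0],[0,-22,0,-0.5,0],[0,-34,0,-0.5,0],[0,-46,0,-0.5,0]]'; python3 shift.py '[[0,-12,0,0,0],[0,-26,0,0,0],[0,-40,0,0,0],[0,-54,0,0,0],[0,-70,0,0,0]]'; python3 shift.py '[[0,-12,0,0,0],[0,-20,0,-8,0],[0,-25,0,-30,0],[0,-25,0,-60,0],[0,-25,0,-60,0]]'; python3 -c "
from h import *
to(406,-239,120,.094)"
```

```text
time: 52.45
tool_pos: [498.5, -69.6, 226.2]
tcp_rot: [-3.142, 0.0, -0.17]
contact_force: [1.0, -1.7, -1.0]
grip_width: 25.9
finger_force: 30.0
time: 53.08
tool_pos: [429.3, -57.5, 226.1]
tcp_rot: [-3.141, 0.001, -0.17]
contact_force: [0.1, -0.4, -0.2]
grip_width: 25.7
finger_force: 30.0
time: 53.7
tool_pos: [406.3, -53.8, 288.2]
tcp_rot: [3.141, -0.005, -0.17]
contact_force: [-0.2, 0.8, -1.7]
grip_width: 26.0
finger_force: 30.0
go [ 4.06e+02 -2.39e+02  1.20e+02  9.00e-02] -> dx,dy,dz 31.1 182.5 9.2 turn -0.264 rows 3.0 | w 26.0 t 53.70 j6 1.42
```

```bash
python3 shift.py '[[0,6,40,0,-0.06],[0,13,85,0,-0.12],[0,20,130,0,-0.18],[0,28,168,0,-0.24],[0,31,182.5,0,-0.264]]'; python3 shift.py '[[0,0,0,20,0],[0,0,0,50,0],[0,0,0,70,0],[0,0,0,78,0],[0,0,0,78,0]]'; python3 -c "
from h import *
to(406,-239,21,.094)"
```

```text
time: 54.32
tool_pos: [405.1, -240.8, 285.3]
tcp_rot: [-3.141, 0.001, 0.093]
contact_force: [0.1, 1.1, -1.2]
grip_width: 26.0
finger_force: 30.0
time: 54.95
tool_pos: [405.4, -238.7, 207.7]
tcp_rot: [-3.141, 0.001, 0.094]
contact_force: [-0.1, -0.4, -0.5]
grip_width: 26.1
finger_force: 30.0
go [ 4.06e+02 -2.39e+02  2.10e+01  9.00e-02] -> dx,dy,dz 0.6 0.3 27.7 turn -0.000 rows 0.4 | w 26.1 t 54.95 j6 0.78
```

```bash
python3 shift.py '[[0,0,0,10,0],[0,0,0,18,0],[0,0,0,23,0],[0,0,0,26,0],[0,0,0,26,0]]'; python3 shift.py '[[0,0,0,1,0],[50,0,0,1,0],[50,0,0,1,0],[50,0,0,0,0],[50,0,0,-20,0]]'; python3 shift.py '[[50,0,0,-50,0],[50,0,0,-100,0],[50,0,0,-150,0],[50,0,0,-200,0],[50,0,0,-200,0]]'; python3 - <<'E'
from h import *
import pickle
t=bot.capture('top'); pickle.dump(t,open('t13.pkl','wb'))
to(503.5,70.7,110,-.17)
E
```

```text
time: 55.58
tool_pos: [405.4, -238.7, 183.3]
tcp_rot: [3.141, -0.0, 0.094]
contact_force: [-4.3, 1.9, 13.2]
grip_width: 25.3
finger_force: 30.0
time: 56.2
tool_pos: [405.1, -238.6, 201.3]
tcp_rot: [-3.139, 0.002, 0.094]
contact_force: [-0.1, -0.2, 0.2]
grip_width: 49.9
finger_force: 0.0
time: 56.82
tool_pos: [406.0, -239.2, 405.8]
tcp_rot: [3.136, -0.006, 0.094]
contact_force: [0.2, -0.4, -0.8]
grip_width: 49.8
finger_force: 0.0
go [ 5.035e+02  7.070e+01  1.100e+02 -1.700e-01] -> dx,dy,dz 126.5 -299.0 134.4 turn 0.264 rows 5.6 | w 50.0 t 56.88 j6 0.78
```

```bash
python3 shift.py '[[0,25,-55,0,0.05],[0,48,-112,0,0.11],[0,70,-168,0,0.17],[0,95,-225,0,0.22],[0,120,-280,0,0.264]]'; python3 -c "
from h import *
to(537.5,41,245,-.17)"
```

```text
time: 57.5
tool_pos: [498.8, 53.2, 400.3]
tcp_rot: [3.141, 0.003, -0.172]
contact_force: [-0.0, -0.8, 0.2]
grip_width: 4.7
finger_force: 0.0
go [ 5.375e+02  4.100e+01  2.450e+02 -1.700e-01] -> dx,dy,dz 40.2 5.4 -3.7 turn -0.002 rows 0.7 | w 4.7 t 57.50 j6 1.70
```

```bash
python3 shift.py '[[0,40,5,0,0],[0,40,5,0,0],[0,40,5,0,0],[0,40,5,0,0]]'; python3 - <<'E'
from cmp import *
c=bot.capture('wrist'); pickle.dump(c,open('w14.pkl','wb')); t=pickle.load(open('t13.pkl','rb'))
def reds(im,z,lo=15,box=None):
    hsv=cv2.cvtColor(im['color'],cv2.COLOR_RGB2HSV); m=(((hsv[...,0]<8)|(hsv[...,0]>172))&(hsv[...,1]>150)&(hsv[...,2]>90)).astype(np.uint8)
    n,l,s,ce=cv2.connectedComponentsWithStats(m)
    for i in range(1,n):
        if s[i,4]>lo:
            X=plane(im,ce[i],z)[:2]; print(s[i,4],ce[i].round(1),"s %.1f t %.1f"%(X@EX-SM,X@EY))
print("now");reds(c,84)
print("w5 open");reds(pickle.load(open('w5.pkl','rb')),84)
print("w1 shut");reds(pickle.load(open('w1.pkl','rb')),84)
for k in (1,2): 
    s,a=prof(pickle.load(open('w1.pkl','rb')),k);_,b=prof(c,k); print([(np.corrcoef(a[15:60],b[15+d:60+d])[0,1].round(3),d) for d in range(-3,4)])
hsv=cv2.cvtColor(t['color'],cv2.COLOR_RGB2HSV); m=((abs(hsv[...,0].astype(int)-20)<9)&(hsv[...,1]>170)&(hsv[...,2]>90)).astype(np.uint8)
n,l,s,ce=cv2.connectedComponentsWithStats(m)
for i in range(1,n):
    if s[i,4]>100: print("wedge",s[i],ce[i].round(1),plane(t,ce[i],20).round(1))
to(503.5,70.7,100,-.17)
E
```

```text
time: 58.0
tool_pos: [536.6, 39.1, 401.7]
tcp_rot: [3.141, 0.001, -0.171]
contact_force: [0.1, -0.2, 1.1]
grip_width: 0.2
finger_force: 0.0
now
262 [174.3  60.5] s -11.4 t 198.7
270 [246.1  60.9] s -11.6 t 141.1
273 [317.4  61. ] s -11.8 t 83.9
357 [182.4 212.7] s -141.6 t 201.1
124 [455.2 357.1] s -302.8 t -74.5
w5 open
237 [154.4  78.9] s 38.1 t 215.4
287 [225.6  79.5] s 37.8 t 158.8
244 [299.1  79.9] s 37.6 t 100.3
237 [159.4 140.8] s -11.1 t 215.8
247 [228.3 141.5] s -11.6 t 157.9
220 [297.3 142.1] s -12.0 t 100.0
w1 shut
25 [326.   0.] s 33.7 t 83.0
266 [179.5  61.2] s -11.4 t 198.7
258 [250.7  62.4] s -11.7 t 141.0
258 [321.7  63.3] s -11.9 t 83.3
313 [184.9 212.4] s -142.3 t 201.5
[(np.float64(0.77), -3), (np.float64(0.842), -2), (np.float64(0.931), -1), (np.float64(0.992), 0), (np.float64(0.917), 1), (np.float64(0.786), 2), (np.float64(0.659), 3)]
[(np.float64(0.714), -3), (np.float64(0.797), -2), (np.float64(0.915), -1), (np.float64(0.995), 0), (np.float64(0.935), 1), (np.float64(0.801), 2), (np.float64(0.658), 3)]
go [ 5.035e+02  7.070e+01  1.000e+02 -1.700e-01] -> dx,dy,dz -38.0 -25.5 143.0 turn -0.001 rows 2.4 | w 0.0 t 58.05 j6 1.67
```

Retainer shut (keepers exactly where they were at the start), syringes unmoved. Press white.

```bash
python3 shift.py '[[0,-20,-13,40,0],[0,-38,-25.5,90,0],[0,-38,-25.5,130,0],[0,-38,-25.5,143,0],[0,-38,-25.5,143,0]]'; python3 shift.py '[[0,0,0,0,0],[0,0,0,10,0],[0,0,0,15,0],[0,0,0,18,0],[0,0,0,20,0]]'; python3 shift.py '[[0,0,0,0.5,0],[0,0,0,0.5,0]]'
```

```text
time: 58.68
tool_pos: [504.4, 70.7, 259.4]
tcp_rot: [3.141, 0.0, -0.171]
contact_force: [1.6, -0.3, 0.7]
grip_width: 0.5
finger_force: 0.0
time: 59.3
tool_pos: [504.3, 71.0, 239.5]
tcp_rot: [3.141, -0.0, -0.17]
contact_force: [-3.1, 0.3, 17.7]
grip_width: 0.1
finger_force: 8.7
time: 59.55
tool_pos: [504.2, 71.0, 239.6]
tcp_rot: [3.141, -0.001, -0.17]
contact_force: [-3.2, 0.1, 11.3]
grip_width: 0.6
finger_force: 5.2
```

White is down at its stop. Lift, then green.

```bash
python3 shift.py '[[0,0,0,-15,0],[0,0,0,-26,0],[0,0,0,-26,0]]'; python3 -c "
from h import *
to(495,22,106,-.17)"
```

```text
time: 59.92
tool_pos: [504.5, 71.1, 265.7]
tcp_rot: [-3.141, -0.002, -0.17]
contact_force: [0.1, 0.6, -0.4]
grip_width: 0.5
finger_force: 0.0
go [ 4.95e+02  2.20e+01  1.06e+02 -1.70e-01] -> dx,dy,dz -1.0 50.0 0.7 turn -0.000 rows 0.8 | w 0.5 t 59.92 j6 1.73
```

```bash
python3 shift.py '[[0,0,25,0,0],[0,-1,50,0,0],[0,-1,50,0,0],[0,-1,50,6,0],[0,-1,50,6,0]]'; python3 shift.py '[[0,0,0,8,0],[0,0,0,13,0],[0,0,0,17,0],[0,0,0,20,0],[0,0,0,20.5,0]]'; python3 shift.py '[[0,0,0,0.3,0],[0,0,0,0.3,0]]'
```

```text
time: 60.55
tool_pos: [494.6, 22.6, 258.0]
tcp_rot: [-3.142, 0.001, -0.169]
contact_force: [-0.4, 0.3, 0.4]
grip_width: 0.5
finger_force: 0.0
time: 61.18
tool_pos: [494.6, 22.2, 239.5]
tcp_rot: [-3.141, -0.0, -0.17]
contact_force: [-5.9, 2.4, 17.9]
grip_width: 0.5
finger_force: 9.4
time: 61.42
tool_pos: [494.5, 22.2, 239.5]
tcp_rot: [-3.141, -0.001, -0.17]
contact_force: [-6.1, 2.1, 18.3]
grip_width: 0.5
finger_force: 9.1
```

Green down too. Lift clear, move aside and check the wedge and tray numerically from the top camera.

```bash
python3 shift.py '[[0,0,0,-30,0],[0,0,0,-80,0],[0,0,0,-140,0],[0,0,0,-180,0],[0,0,0,-180,0]]'; python3 shift.py '[[0,0,0,0,0],[0,0,0,0,0],[0,0,0,0,0],[0,0,0,0,0]]'; python3 - <<'E'
from h import *
import pickle
t=bot.capture('top'); t7=pickle.load(open('t7.pkl','rb')); print(bot.get_obs()['contact_force'],bot.get_obs()['time'])
hsv=cv2.cvtColor(t['color'],cv2.COLOR_RGB2HSV); print("hsv",hsv[212,301])
m=((hsv[...,0]>8)&(hsv[...,0]<32)&(hsv[...,1]>140)).astype(np.uint8)
n,l,s,ce=cv2.connectedComponentsWithStats(m)
for i in range(1,n):
    if s[i,4]>60: print("orange",s[i].tolist(),ce[i].round(1),plane(t,ce[i],20).round(1))
G=lambda x:cv2.cvtColor(x['color'],cv2.COLOR_RGB2GRAY).astype(float)
print("tray diff",abs(G(t)[110:165,308:378]-G(t7)[110:165,308:378]).mean())
E
```

```text
time: 62.05
tool_pos: [495.1, 21.9, 421.1]
tcp_rot: [-3.141, -0.007, -0.17]
contact_force: [0.0, 0.5, -0.9]
grip_width: 0.4
finger_force: 0.0
time: 62.55
tool_pos: [494.8, 21.9, 417.3]
tcp_rot: [3.141, 0.001, -0.17]
contact_force: [0.2, -0.1, 0.5]
grip_width: 0.1
finger_force: 0.0
[0.36089081 0.38377344 0.69451008] 62.6
hsv [ 24 219 162]
orange [295, 181, 13, 60, 497] [300.6 216.8] [ 445.7 -235.3   20. ]
tray diff 11.026233766233766
```

```bash
python3 - <<'E'
from h import *
import pickle
t=bot.capture('top'); t7=pickle.load(open('t7.pkl','rb'))
G=lambda x:cv2.GaussianBlur(cv2.cvtColor(x['color'],cv2.COLOR_RGB2GRAY),(3,3),0)
a,b=G(t7)[116:168,312:370],G(t)[112:172,308:374]
m=cv2.matchTemplate(b,a,cv2.TM_CCOEFF_NORMED);print(cv2.minMaxLoc(m),"expect (4,4)", a.mean(),b.mean())
print(bot.close_job())
E
```

```text
(-0.010015563108026981, 0.998690664768219, (0, 8), (4, 4)) expect (4,4) 161.51259946949602 150.79974747474748
the job is handed in; nothing more can be done
None
```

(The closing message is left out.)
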